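# Load the parts washer and clamp its lid to the first click

### The arm

A 6-joint arm with a two-finger parallel gripper is mounted at the origin on the work surface. World frame = base frame: x ahead of the robot, y to its left, z up, the work surface at z = 0. Lengths are in m, angles in rad, forces in N, time in s.
With the tool pointing down it reaches from about 0.225 to 0.875 m from the base axis. Payload 3.4 kg.
Tool frame: the origin (TCP) lies on the centre line of the jaws, within the pads' length; the fingertips stand 17 mm ahead of it and the grasp point (between the pads) lies 2 mm behind it (manip.finger_overhang is the distance from the TCP to the fingertips, in m); y points along the fingers, x is the direction in which the jaws open and shut, and the axes are right-handed (so a half turn about y gives the same grasp; the last joint's range is limited). The gripper opens to 85 mm and grips with 20 to 120 N. Pads are 22 mm wide; open, the fingers measure 114 mm over their backs; the gripper's body (76 mm by 85 mm) begins 54 mm behind the grasp point. The pads swing forward as they close: fully open they stand 13 mm farther back than shut.
Start: joints at [1.161, 0.276, 1.505, -0, 1.361, -0.121], TCP at [0.164, 0.551, 0.248] pointing down, gripper open.
Joint ranges: [-2.89, 2.89], [-0.75, 2.08], [0.22, 2.7], [-1.18, 4.32], [0.11, 2.71], [-2.7, 2.7]. Speed limits (rad/s): [2.57, 2.57, 3.14, 3.14, 3.14, 3.14].

### API

Orientations are given as a unit quaternion [w, x, y, z].
In Python, from rig import manip gives the robot as it stands.
- The arm moves only by the tool arm_command, never from a script. Its argument "commands" is a list of rows, each a list of 3 entries, a list of its own where there are three numbers: the finger opening in cm, from 0 to 8.54, then the shift along the world's x, y, z in cm, then the turn about the world's z in rad. A call has 1 to 12 rows; each row shifts and turns the commanded pose from where the row before left it; what a row does not reach is not made up. A row lasts 1/10 s, in which the tool goes at most 50 mm and 8.59 degrees, less where a joint would pass 70% of its speed; a pose out of reach is approached as far as the arm can. A call with a gripper value outside its range is refused whole. The fingers move at their own pace and stop on an object; "grip_force" is the grip in N (left out, the last holds). Time passes only in rows, so rows that do not move let the fingers close. It gives the time, the measured TCP pose, the force and the opening at its end, in the units of the state.
- manip.get_state(): the state, without advancing time (a new reading comes with each control period).
- manip.get_image(name): name is "scene" or "side" or "wrist"; returns a dict with "pixels" (400x640x3 uint8, red, green, blue), "range_z" (400x640 float32, m along the optical axis (not along the pixel's ray), 0 where there is no reading), "intrinsics" (3x3 intrinsics, pixels), "R" (3x3) and "t" (3): a world point X has camera coordinates R X + t. Camera axes: x right, y down, z forward; pixel columns grow to the right and rows downward; lengths in m; the calibration is good to about 2 mm. The wrist camera is an equidistant fisheye: a pixel r from the principal point sees the ray r / f radians off the axis. A picture is of the moment at which its call begins.
- manip.sign_off(): hands the job in, once; it reports no verdict.
The state is a dict: "clock": time; "qpos": joint angles; "qd": joint speeds; "effort": joint torques, N m; "position": TCP position; "ee_rot": TCP orientation; "contact_force": force on the tool from outside, world axes, zero at the start; "moment": the same for the moment, N m; "width": finger opening in m.
Only numpy, scipy, OpenCV 4.12 (cv2) and the standard library are available. Lean on these libraries where they do the work, as an engineer would, in place of code of your own. Each camera call takes 0.05 s, during which the arm holds its last target.

### The job

Lift the parts washer's lid about half way and let go for a couple of seconds to see that the hinge holds it, then open it wide and lay every crank arm from the bench flat across both raised rails in the tub. Then shut the lid completely and swing the clamp handle round until it clicks: stop at the first click, do not force the handle further, and let go of it. Do not let the clamp click before the lid is shut, and leave the other things on the bench where they are.

Things in the scene. Friction and masses are not known exactly. Their poses are not given: they have to be found in the camera images.
- tub: the parts washer's grey open tub, fixed, 190 (x) by 250 mm (y) outside, rim 92 mm high, walls 6 mm, inner floor 6 mm up. Origin on the bench under its centre; x points away from the robot to the hinge side, y to the left along the tub, z up
- rails (a point): centre of the tub at the height of the tops of its two steel rails, 60 mm above the bench. The rails are upright strips 10 mm wide running along the tub's y, at x = -36 and +36 mm. Crank arms go across both rails, that is along x, side by side (room for three at y = -65, 0, +65 mm), their middle within 30 mm of the centre line x = 0
- lid (a joint): angle of the tub's flat lid in rad: 0 shut, grows as the front edge is lifted, 1.9 fully open (end stop). A friction hinge holds it at any angle; up to 8 N at the handle move it. May start slightly ajar. At 1.35 or more the tub is free from above
- lid_hinge (a point): point on the lid's hinge axis (middle of the far long rim, 92.5 mm above the bench); the axis runs along the tub's y
- lid_grip (a point): middle of the round handle bar on the lid, 12 mm thick, 100 mm long along y, its axis 45 mm above the lid's top; with the lid shut it is 170 mm nearer than the hinge axis and 53 mm higher; it turns with the lid and can turn between the fingers. The lid is 190 mm deep, 8 mm thick, its front edge 20 mm beyond the bar
- clamp (a joint): angle of the clamp at the tub's right (-y) side, in rad about its vertical spindle: at 0 the handle points along the tub's -y; grows anticlockwise seen from above; at 1.4 (handle nearly along +x) the clamp is tight against a hard stop. Stays where left; 2 N at the knob turn it
- clicker (a joint): kink of the clamp handle in rad about a pivot 30 mm out from the spindle, anticlockwise. With the clamp at its stop the handle stays straight (0) up to about 10 N at the knob, then clicks: it gives way and the force falls off. 0.10 to 0.25 is a proper click; past 0.30 (end stop 0.36) is forced. Springs back when let go. A brass pin on the spindle stands up 2 to 6 mm while kinked
- spindle (a point): point on the clamp's vertical spindle axis, at the height of the knob's middle (145 mm above the bench), 50 mm nearer than the tub's centre and 155 mm to its right
- knob (a point): middle of the black upright round knob at the end of the clamp handle, 24 mm in diameter, 45 mm tall (from 122 to 167 mm above the bench), 130 mm from the spindle when straight; the flat handle bar below it is at 114 to 124 mm
- mat: flat black rubber mat on the bench, 240 x 220 mm, 4 mm thick, fixed; origin at the centre of its underside. The crank arms lie on it at first
- crank0: bare metal crank arm of a children's bicycle: flat bar 127 mm long, 22 mm wide in the middle, 20 mm thick, rounded ends 30 and 24 mm across, 0.14 to 0.28 kg; lies flat on the mat at first. Origin at the bar's middle, half way up its thickness (10 mm above what it lies on); x along the bar, z through its thickness. May be absent
- crank1: bare metal crank arm of a children's bicycle: flat bar 127 mm long, 22 mm wide in the middle, 20 mm thick, rounded ends 30 and 24 mm across, 0.14 to 0.28 kg; lies flat on the mat at first. Origin at the bar's middle, half way up its thickness (10 mm above what it lies on); x along the bar, z through its thickness. May be absent
- crank2: bare metal crank arm of a children's bicycle: flat bar 127 mm long, 22 mm wide in the middle, 20 mm thick, rounded ends 30 and 24 mm across, 0.14 to 0.28 kg; lies flat on the mat at first. Origin at the bar's middle, half way up its thickness (10 mm above what it lies on); x along the bar, z through its thickness. May be absent
- oil: bystander: white plastic bottle 56 mm across, 150 mm tall, left of the washer; origin under its foot
- spanner: bystander: steel spanner 170 mm long lying beyond the mat; origin between its ends
- hub: bystander: steel wheel hub 48 mm across, 85 mm tall, standing beyond the mat; origin under its foot
Mind the look-alikes: they are no part of the job. What is shaped like the crank2 but orange or pink is not meant.

How it is judged:
By the outcome, as a careful person would: the job done as asked, in the order asked, and still so for the second after the job is handed in, with the robot touching nothing.
Of crank0, crank1, crank2 only 2 to 3 are there at a start; the rules pass over those that are not, and their reading is None.
At some moment in a run one of crank0, crank1, crank2 may be knocked a few centimetres aside while the robot is not near it.
Once in a run the grip may slacken for a moment while it holds something.
It also fails if it takes over 210 s, if anything falls off the work surface, if the arm or the gripper's body presses on something with over 40 N, if the wrist force passes 120 N, or if a joint passes its speed limit or range.

## Working session

There is one attempt and no reset: what is moved stays moved. The work goes in short steps, Python scripts to look and compute and a tool call to move; the robot and the scene stay as the last step left them, time stands still between calls to the robot, and variables do not carry over. Pictures are saved under pics/ and viewed, and the job is handed in when it is done.

Besides the shell and the picture viewer there is one more tool, called after "Request:" as a command line: name --argument value ..., lists and objects as JSON in quotes. arm_command: Moves the arm, as the interface text tells. Its arguments: {"type":"object","properties":{"commands":{"type":"array"},"grip_force":{"type":"number"}},"required":["commands"]}

```bash
ls; mkdir -p pics; cat > h.py <<'E'
from rig import manip
import numpy as np, cv2
def grab(name, fn=None):
    d=manip.get_image(name)
    d['pixels']=np.asarray(d['pixels']);d['range_z']=np.asarray(d['range_z'])
    if fn: cv2.imwrite('pics/'+fn, cv2.cvtColor(d['pixels'],cv2.COLOR_RGB2BGR))
    return d
def cloud(d, wrist=False):
    K=np.array(d['intrinsics']);z=d['range_z'];R=np.array(d['R']);t=np.array(d['t'])
    v,u=np.mgrid[0:z.shape[0],0:z.shape[1]].astype(float)
    x=(u-K[0,2])/K[0,0];y=(v-K[1,2])/K[1,1]
    if wrist:
        r=np.hypot(x,y);s=np.where(r>1e-6,np.tan(np.clip(r,0,1.5))/np.maximum(r,1e-6),1);x=x*s;y=y*s
    P=np.stack([x*z,y*z,z],-1)
    W=(P-t)@R
    W[z<=0]=np.nan
    return W
def pix(d,X):
    c=np.array(d['R'])@np.array(X)+np.array(d['t']);p=np.array(d['intrinsics'])@c;return p[:2]/p[2]
def st():
    s=manip.get_state();print({k:(np.round(v,4).tolist()) for k,v in s.items()});return s
E
python3 - <<'E'
from h import *
st()
for n in ('scene','side','wrist'):
    d=grab(n,n+'0.png'); print(n,np.round(-np.array(d['R']).T@np.array(d['t']),3),np.round(d['intrinsics'],1).tolist())
print(manip.finger_overhang)
E
```

```text
pics
{'clock': 0.0, 'qpos': [1.161, 0.2766, 1.5061, -0.0, 1.3607, -0.121], 'qd': [-0.0008, -0.0003, -0.0007, -0.0007, 0.0024, 0.0014], 'effort': [-0.002, -41.6792, -24.5802, -0.0005, 0.0112, 0.0], 'position': [0.1636, 0.5507, 0.2474], 'ee_rot': [-0.5664, 0.5671, 0.4223, -0.4234], 'contact_force': [0.0236, 1.5337, 0.389], 'moment': [0.018, -0.0246, -0.0448], 'width': 0.0856}
scene [1.265 0.579 1.138] [[461.6, 0.0, 323.4], [0.0, 461.6, 197.6], [0.0, 0.0, 1.0]]
side [ 0.363 -0.752  0.957] [[405.8, 0.0, 322.5], [0.0, 405.8, 195.6], [0.0, 0.0, 1.0]]
wrist [0.09  0.573 0.374] [[309.7, 0.0, 320.0], [0.0, 309.7, 199.4], [0.0, 0.0, 1.0]]
0.017
```

View pics/scene0.png

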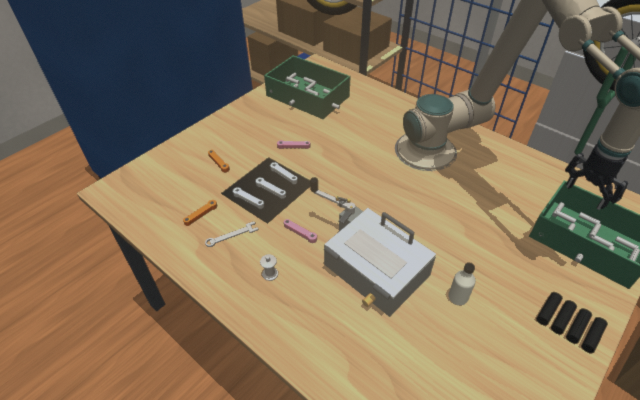

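View pics/side0.png

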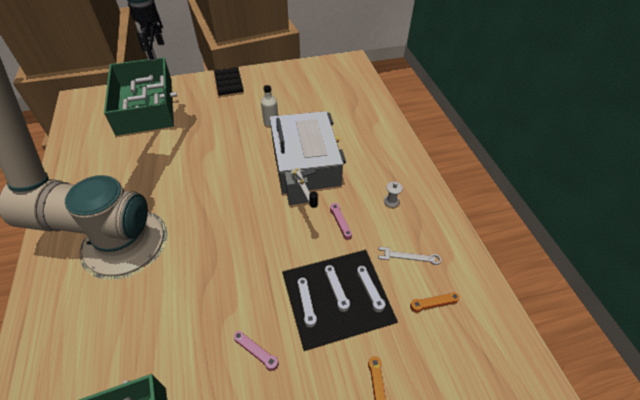

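View pics/wrist0.png

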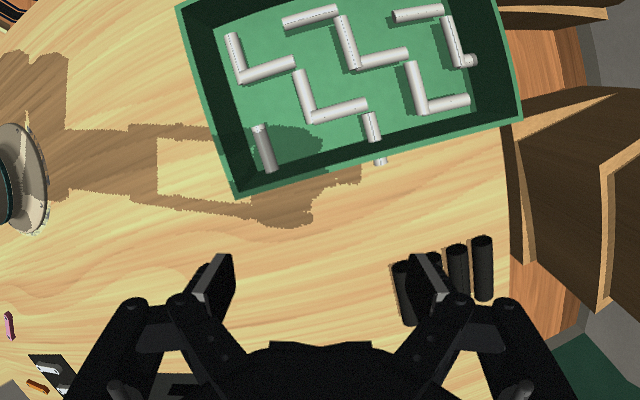

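Scene: three grey cranks lie on the black mat at (284,172), (270,187) and (248,197). The look-alikes are pink at (293,145) and (300,230), and orange at (218,160) and (200,212). The washer is at (380,255) with its handle bar at (397,228), and the clamp knob is at (313,184). In the side view the cranks are at (307,302), (337,287) and (371,288).

```bash
cat > m.py <<'E'
from h import *
def cranks(d,W,box=None,zlo=0.008,zhi=0.045):
    px=d['pixels'].astype(int);mx=px.max(-1);mn=px.min(-1)
    m=(W[...,2]>zlo)&(W[...,2]<zhi)&(mx-mn<40)&(mx>95)
    if box is not None:
        m&=(W[...,0]>box[0])&(W[...,0]<box[1])&(W[...,1]>box[2])&(W[...,1]<box[3])
    n,l,s,c=cv2.connectedComponentsWithStats(m.astype(np.uint8),connectivity=8)
    for i in range(1,n):
        if s[i,4]<60: continue
        P=W[l==i]; 
        r=cv2.minAreaRect((P[:,:2]*1000).astype(np.float32)); b=cv2.boxPoints(r)
        e=[b[1]-b[0],b[2]-b[1]];e=max(e,key=np.linalg.norm)
        print('comp px',np.round(c[i]),s[i,4],'ctr mm',np.round(r[0],1),'size',np.round(r[1],1),'yaw',round(np.arctan2(e[1],e[0])%np.pi,3),'z med',round(np.median(P[:,2])*1000,1), 'zmax',round(P[:,2].max()*1000,1))
E
python3 - <<'E'
from m import *
for n,crop in (('scene',(200,140,460,320)),('side',(220,70,460,330))):
    d=grab(n); W=cloud(d)
    print(n); cranks(d,W,(0.2,0.9,-0.6,0.5))
    np.savez('d_'+n,**d)
    x0,y0,x1,y1=crop
    c=cv2.resize(d['pixels'][y0:y1,x0:x1],None,fx=2.9,fy=2.2 if n=='side' else 2.9,interpolation=cv2.INTER_CUBIC)
    cv2.imwrite(f'pics/{n}_c.png',cv2.cvtColor(c,cv2.COLOR_RGB2BGR))
    # lid plane
    px=d['pixels'].astype(int)
    m=(W[...,2]>0.09)&(W[...,2]<0.2)&(W[...,0]>0.3)&(W[...,0]<0.9)&(W[...,1]>-0.3)&(W[...,1]<0.4)
    print(m.sum())
    l=m&(px.min(-1)>120)
    P=W[l];P=P[P[:,2]<0.14];
    for _ in range(5):
        cc=P.mean(0);u,s_,vt=np.linalg.svd(P-cc,full_matrices=False);r=(P-cc)@vt[2];P=P[abs(r)<0.005]
    print('plane',cc,vt[2],len(P))
    r=cv2.minAreaRect((P[:,:2]*1000).astype(np.float32));print(r,np.round(cv2.boxPoints(r)).tolist())
E
```

```text
scene
comp px [283. 172.] 221 ctr mm [ 449.3 -318.3] size [143.2  41.7] yaw 1.37 z med 24.1 zmax 34.5
comp px [270. 187.] 249 ctr mm [ 528.7 -295.9] size [ 40.  138.4] yaw 1.614 z med 23.5 zmax 31.9
comp px [248. 197.] 252 ctr mm [ 617.5 -313.2] size [ 30.6 126.7] yaw 1.651 z med 24.2 zmax 33.5
comp px [246. 228.] 64 ctr mm [ 707.5 -228. ] size [36.2 62.7] yaw 2.637 z med 9.7 zmax 14.6
comp px [269. 273.] 71 ctr mm [784.4 -45.3] size [28.  40.3] yaw 2.02 z med 15.0 zmax 44.7
comp px [457. 298.] 162 ctr mm [505.3 414.7] size [27.2 55.1] yaw 1.875 z med 27.6 zmax 44.9
6139
plane [0.56778245 0.18995783 0.1048167 ] [0.0260883  0.00191698 0.9996578 ] 4656
((563.690673828125, 203.60171508789062), (382.8611755371094, 193.96435546875), 86.05176544189453) [[454.0, 19.0], [647.0, 6.0], [674.0, 388.0], [480.0, 401.0]]
side
comp px [391. 254.] 88 ctr mm [ 709.3 -239. ] size [39.4 65.9] yaw 2.428 z med 9.3 zmax 13.1
comp px [337. 288.] 409 ctr mm [ 532.7 -293.5] size [ 28.1 126.7] yaw 1.661 z med 24.6 zmax 30.7
comp px [371. 288.] 402 ctr mm [ 617.2 -316.4] size [ 28.1 126.4] yaw 1.647 z med 24.6 zmax 29.1
comp px [306. 302.] 431 ctr mm [ 448.8 -310.9] size [124.6  28.6] yaw 1.565 z med 24.6 zmax 29.8
4257
plane [0.56596622 0.17305458 0.10453074] [-0.02379275 -0.00144243 -0.99971587] 3007
((565.4194946289062, 224.2170867919922), (347.4363708496094, 196.17892456054688), 88.17090606689453) [[462.0, 54.0], [658.0, 47.0], [669.0, 395.0], [473.0, 401.0]]
```

View pics/scene_c.png

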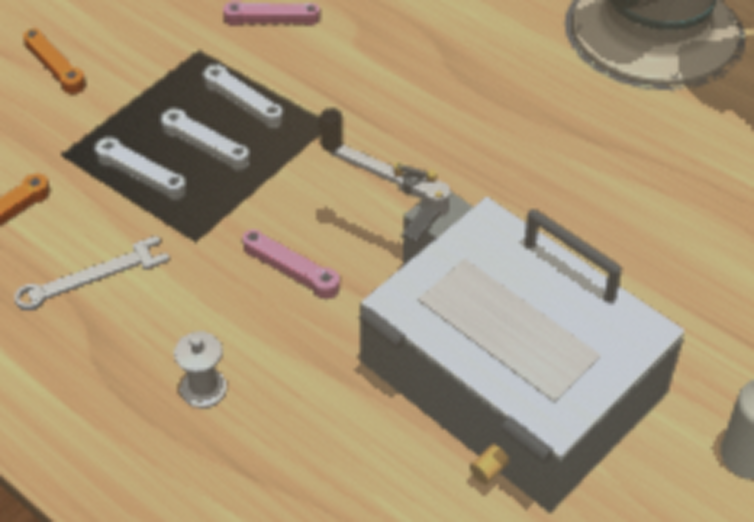

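View pics/side_c.png

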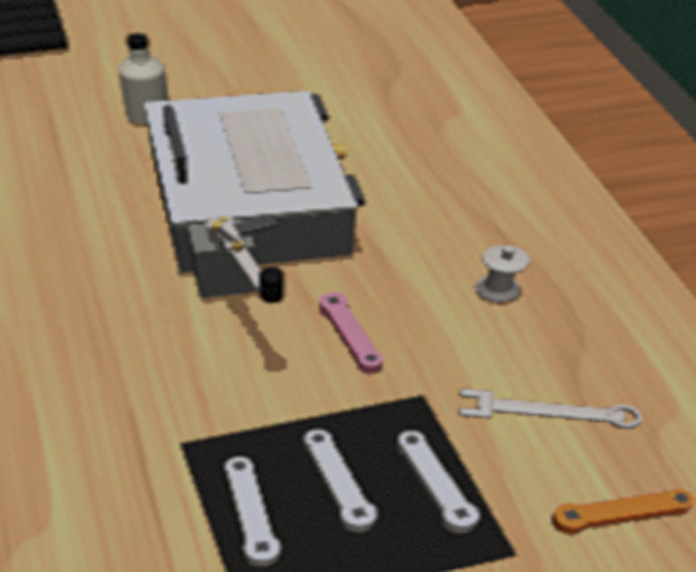

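```bash
cat > tub.py <<'E'
from h import *
out=[]
for n in ('scene','side'):
    d=dict(np.load('d_'+n+'.npz'));W=cloud(d);px=d['pixels'].astype(int)
    c0=(0.566,0.19)
    m=(W[...,2]>0.095)&(W[...,2]<0.115)&(W[...,0]>0.4)&(W[...,0]<0.75)&(W[...,1]>-0.05)&(W[...,1]<0.35)&(px.min(-1)>110)
    m=cv2.morphologyEx(m.astype(np.uint8),cv2.MORPH_OPEN,np.ones((5,5)))
    nn,l,s,c=cv2.connectedComponentsWithStats(m);i=1+np.argmax(s[1:,4]);P=W[l==i]
    r=cv2.minAreaRect((P[:,:2]*1000).astype(np.float32));print(n,r,np.round(cv2.boxPoints(r)).tolist())
    A=np.c_[P[:,:2],np.ones(len(P))];co=np.linalg.lstsq(A,P[:,2],rcond=None)[0];print('plane',co)
    dark=px.max(-1)<90
    m=dark&(W[...,2]>0.12)&(W[...,2]<0.175)&(W[...,0]>0.42)&(W[...,0]<0.75)&(W[...,1]>-0.25)&(W[...,1]<0.35)
    nn,l,s,c=cv2.connectedComponentsWithStats(m.astype(np.uint8),connectivity=8)
    for i in range(1,nn):
        if s[i,4]<15: continue
        P=W[l==i];r=cv2.minAreaRect((P[:,:2]*1000).astype(np.float32))
        print(' dark',np.round(c[i]),s[i,4],np.round(P.mean(0)*1000,1),'rect',np.round(r[0],1),np.round(r[1],1),np.round(r[2],1),'z',np.round(np.nanpercentile(P[:,2]*1000,[2,50,98]),1))
    m=(px.min(-1)>100)&(W[...,2]>0.105)&(W[...,2]<0.15)&(W[...,0]>0.42)&(W[...,0]<0.75)&(W[...,1]>-0.15)&(W[...,1]<0.08)
    P=W[m];print('clamp light',len(P), np.round(np.percentile(P,[0,20,50,80,100],axis=0)*1000).tolist())
E
python3 tub.py
python3 - <<'E'
from h import *
from scipy.spatial.transform import Rotation as Ro
s=manip.get_state();q=s['ee_rot'];R=Ro.from_quat([q[1],q[2],q[3],q[0]]).as_matrix();print(np.round(R,3))
d=manip.get_image('wrist');c=-np.array(d['R']).T@np.array(d['t']);print('cam in tool',R.T@(c-s['position']))
E
```

```text
scene ((562.9771118164062, 168.22787475585938), (276.1617126464844, 195.64073181152344), 86.62254333496094) [[457.0, 36.0], [652.0, 25.0], [669.0, 300.0], [473.0, 312.0]]
plane [-0.023866    0.00305128  0.11761899]
 dark [313. 184.] 86 [526.8 -95.9 153.5] rect [525.1 -97.2] [22.5 18.1] 71.6 z [129.5 155.3 171. ]
 dark [383. 218.] 20 [490.2 138.7 139.5] rect [489.1 139.3] [ 5.9 11.9] 1.2 z [124.  140.7 153. ]
 dark [411. 237.] 23 [496.3 236.4 138.8] rect [496.9 234.7] [ 5.4 12.4] 8.3 z [123.6 142.  152.5]
clamp light 327 [[462.0, -89.0, 105.0], [497.0, -41.0, 107.0], [513.0, 28.0, 123.0], [526.0, 70.0, 127.0], [654.0, 80.0, 141.0]]
side ((564.7317504882812, 180.0247802734375), (256.3142395019531, 189.9189453125), 86.20317077636719) [[461.0, 58.0], [651.0, 46.0], [668.0, 302.0], [478.0, 314.0]]
plane [-0.02297528  0.00200286  0.11713484]
 dark [280. 134.] 103 [488.4 165.5 151.1] rect [489.6 178.1] [102.7   9.6] 85.9 z [123.8 155.3 159.6]
 dark [296. 177.] 23 [499.5   3.6 129.7] rect [499.5   3.2] [ 7.1 31.6] 11.7 z [121.1 128.8 138.4]
 dark [313. 199.] 134 [ 521.3 -106.   154.3] rect [ 522.1 -101. ] [24.  20.9] 78.1 z [128.1 157.6 169.1]
clamp light 273 [[462.0, -77.0, 105.0], [497.0, -32.0, 106.0], [512.0, 37.0, 122.0], [529.0, 69.0, 126.0], [636.0, 80.0, 141.0]]
[[ 0.285 -0.    -0.959]
 [ 0.959 -0.001  0.285]
 [-0.001 -1.     0.   ]]
cam in tool [ 6.78387628e-05 -1.26441302e-01  7.67067474e-02]
```

Request:
arm_command --commands '[[5,[2.95,-3.3,0],-0.122],[5,[2.95,-3.3,0],-0.122],[5,[2.95,-3.3,0],-0.122],[5,[2.95,-3.3,0],-0.122],[5,[2.95,-3.3,0],-0.122],[5,[2.95,-3.3,0],-0.122],[5,[2.95,-3.3,0],-0.122],[5,[2.95,-3.3,0],-0.122],[5,[2.95,-3.3,0],-0.122],[5,[2.95,-3.3,0],-0.122],[5,[2.95,-3.3,0],-0.122],[5,[0,0,0],0]]' --grip_force 40

```text
clock: 1.5
position: [0.4921, 0.1843, 0.2482]
ee_rot: [-0.706, 0.707, -0.023, 0.025]
contact_force: [-0.3, -0.4, 0.7]
width: 0.0501
```

```bash
python3 - <<'E'
from h import *
s=st(); d=grab('wrist','w1.png');W=cloud(d,True)
dd=grab('side');W2=cloud(dd);px=dd['pixels'].astype(int)
for nm,W_,p in (('wrist',W,d['pixels'].astype(int)),):
    m=(p.max(-1)<90)&(W_[...,2]>0.142)&(W_[...,2]<0.165)&(abs(W_[...,0]-.49)<.03)&(abs(W_[...,1]-.184)<.07)
    P=W_[m];print(nm,len(P));
    if len(P)>10: r=cv2.minAreaRect((P[:,:2]*1000).astype(np.float32));print(r,np.percentile(P[:,2],[5,50,95]))
E
```

```text
{'clock': 1.5, 'qpos': [0.2278, 0.2004, 1.6091, -0.0029, 1.33, 0.2954], 'qd': [0.0683, -0.0226, 0.0386, 0.0758, 0.0418, -0.0256], 'effort': [-1.4277, -36.386, -24.5415, -0.418, -0.1288, 0.1587], 'position': [0.4921, 0.1843, 0.2482], 'ee_rot': [-0.7059, 0.7075, -0.0227, 0.0247], 'contact_force': [-0.2685, -0.4281, 0.6586], 'moment': [-0.0455, 0.0065, -0.0391], 'width': 0.0501}
wrist 1945
((489.8431701660156, 186.45053100585938), (109.28653717041016, 11.43552303314209), 85.6262435913086) [0.15295692 0.15609869 0.15753731]
```

View pics/w1.png

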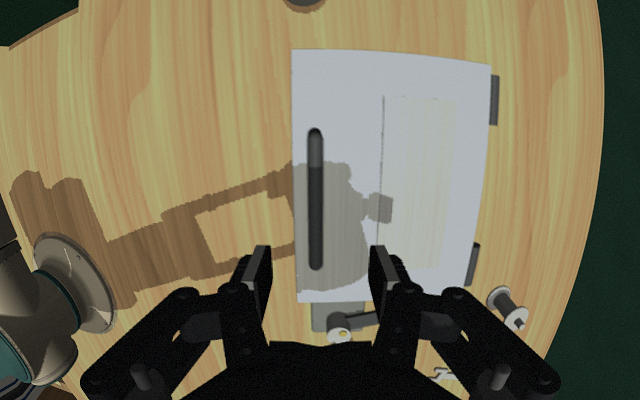

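The wrist view shows the bar at pixel (315,200), which gives (490,186), centre height about 150.5 mm. That puts the lid roughly 0.03 rad ajar. Descending and gripping.

Request:
arm_command --commands '[[5,[-0.1,0,-3.5],0],[5,[-0.1,0,-3.5],0],[5,[0,0,-3.0],0],[5,[0,0,0],0],[0,[0,0,0],0],[0,[0,0,0],0],[0,[0,0,0],0],[0,[0,0,0],0],[0,[0,0,0],0],[0,[0,0,0],0]]' --grip_force 40

```text
clock: 2.6
position: [0.4895, 0.189, 0.1503]
ee_rot: [0.708, -0.706, 0.019, -0.024]
contact_force: [5.6, 1.5, 1.8]
width: 0.0103
```

```bash
python3 - <<'E'
import numpy as np
# arc: hinge at bar-based
psi=-0.066
def pos(th): return np.array([-170*np.cos(th)+53*np.sin(th),170*np.sin(th)+53*np.cos(th)])
th=0.03;p=pos(th)
for a in list(np.arange(0.13,1.75,0.1)):
    n=pos(a);dl=n-p;p=n
    print(round(a,2),'dx %.2f dy %.2f dz %.2f cm'%(dl[0]*np.cos(psi)/10,dl[0]*np.sin(psi)/10,dl[1]/10))
E
```

```text
0.13 dx 0.66 dy -0.04 dz 1.65 cm
0.23 dx 0.82 dy -0.05 dz 1.58 cm
0.33 dx 0.98 dy -0.06 dz 1.49 cm
0.43 dx 1.12 dy -0.07 dz 1.38 cm
0.53 dx 1.25 dy -0.08 dz 1.26 cm
0.63 dx 1.37 dy -0.09 dz 1.13 cm
0.73 dx 1.48 dy -0.10 dz 0.99 cm
0.83 dx 1.57 dy -0.10 dz 0.84 cm
0.93 dx 1.64 dy -0.11 dz 0.67 cm
1.03 dx 1.70 dy -0.11 dz 0.51 cm
1.13 dx 1.74 dy -0.12 dz 0.33 cm
1.23 dx 1.77 dy -0.12 dz 0.16 cm
1.33 dx 1.78 dy -0.12 dz -0.02 cm
1.43 dx 1.77 dy -0.12 dz -0.20 cm
1.53 dx 1.74 dy -0.11 dz -0.37 cm
1.63 dx 1.69 dy -0.11 dz -0.55 cm
1.73 dx 1.63 dy -0.11 dz -0.71 cm
```

Request:
arm_command --commands '[[0,[0.66,-0.04,1.65],0],[0,[0.82,-0.05,1.58],0],[0,[0.98,-0.06,1.49],0],[0,[1.12,-0.07,1.38],0],[0,[1.25,-0.08,1.26],0],[0,[1.37,-0.09,1.13],0],[0,[1.48,-0.1,0.99],0],[0,[1.57,-0.1,0.84],0],[0,[1.64,-0.11,0.67],0],[0,[0,0,0],0],[0,[0,0,0],0]]'

```text
clock: 3.7
position: [0.5926, 0.182, 0.262]
ee_rot: [0.708, -0.706, 0.022, -0.02]
contact_force: [-8.6, 0.4, 13.5]
width: 0.0107
```

```bash
python3 - <<'E'
from h import *
s=st(); grab('side','s2.png')
E
```

```text
{'clock': 3.7, 'qpos': [0.1844, 0.3382, 1.3794, 0.0026, 1.4261, 0.244], 'qd': [0.0033, -0.0047, 0.0072, -0.0027, -0.0119, 0.0025], 'effort': [-1.8167, -36.5182, -23.0709, -0.7666, -2.3975, -0.0928], 'position': [0.5926, 0.182, 0.262], 'ee_rot': [0.7075, -0.7061, 0.0221, -0.0203], 'contact_force': [-8.6206, 0.4016, 13.451], 'moment': [0.0955, 1.1837, -0.0964], 'width': 0.0107}
```

View pics/s2.png

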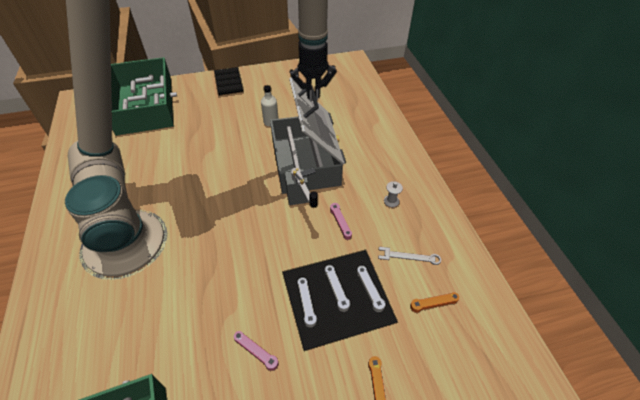

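The side view shows the lid about half open in the gripper at (310,100). I'll let go, back off upward, and wait over 2 s.

Request:
arm_command --commands '[[4,[0,0,0],0],[4,[0,0,0],0],[4,[0,0,0],0],[4,[0,0,0],0],[4,[0,0,2],0],[4,[0,0,3],0],[4,[0,0,0],0],[4,[0,0,0],0],[4,[0,0,0],0]]'

```text
clock: 4.65
position: [0.5946, 0.1811, 0.3069]
ee_rot: [-0.707, 0.707, -0.022, 0.02]
contact_force: [0.3, 0.1, -0.1]
width: 0.0399
```

```bash
cat > bar.py <<'E'
from h import *
def bar(x0=.49,x1=.75,zmin=.12):
    s=manip.get_state();d=grab('wrist','w_bar.png');W=cloud(d,True);p=d['pixels'].astype(int)
    R=None
    # exclude gripper: points near tool
    m=(p.max(-1)<100)&(W[...,2]>zmin)&(W[...,2]<s['position'][2]+0.02)&(W[...,0]>x0)&(W[...,0]<x1)&(abs(W[...,1]-.18)<.07)
    m[240:,:]=False
    P=W[m];print(len(P))
    if len(P)>20:
        print('bar top pts',np.round(np.percentile(P,[5,50,95],axis=0)*1000).tolist())
E
python3 -c "from bar import *;bar()"
```

```text
2962
bar top pts [[564.0, 180.0, 182.0], [593.0, 218.0, 262.0], [602.0, 234.0, 265.0]]
```

Request:
arm_command --commands '[[4,[0,0,0],0],[4,[0,0,0],0],[4,[0,0,0],0],[4,[0,0,0],0],[4,[0,0,0],0],[4,[0,0,0],0],[4,[0,0,0],0],[4,[0,0,0],0],[4,[0,0,0],0],[4,[0,0,0],0],[4,[0,0,0],0],[4,[0,0,0],0]]'

```text
clock: 5.9
position: [0.5952, 0.1812, 0.3082]
ee_rot: [-0.707, 0.707, -0.021, 0.021]
contact_force: [-0.1, -0.4, -0.1]
width: 0.0401
```

Request:
arm_command --commands '[[4,[0,0,0],0],[4,[0,0,0],0],[4,[0,0,0],0],[4,[0,0,0],0],[4,[0,0,0],0],[4,[0,0,0],0],[4,[0,0,0],0],[4,[0,0,0],0],[4,[0,0,0],0],[4,[0,0,0],0],[4,[0,0,0],0],[4,[0,0,0],0]]'

```text
clock: 7.1
position: [0.5952, 0.1812, 0.3082]
ee_rot: [-0.707, 0.707, -0.021, 0.021]
contact_force: [-0.5, -0.1, 0.1]
width: 0.04
```

```bash
python3 -c "
from bar import *;bar();st()"
```

```text
2987
bar top pts [[564.0, 172.0, 166.0], [593.0, 218.0, 262.0], [613.0, 234.0, 265.0]]
{'clock': 7.15, 'qpos': [0.1838, 0.3233, 1.2898, -0.0, 1.5284, 0.2438], 'qd': [0.0004, 0.001, 0.0006, -0.0002, 0.0008, 0.0001], 'effort': [0.0002, -45.6672, -25.7756, -0.0002, 0.0003, -0.0], 'position': [0.5952, 0.1812, 0.3082], 'ee_rot': [-0.7068, 0.7068, -0.0212, 0.0212], 'contact_force': [1.1945, 0.43, -0.0353], 'moment': [-0.0332, -0.0115, 0.0145], 'width': 0.04}
```

View pics/w_bar.png

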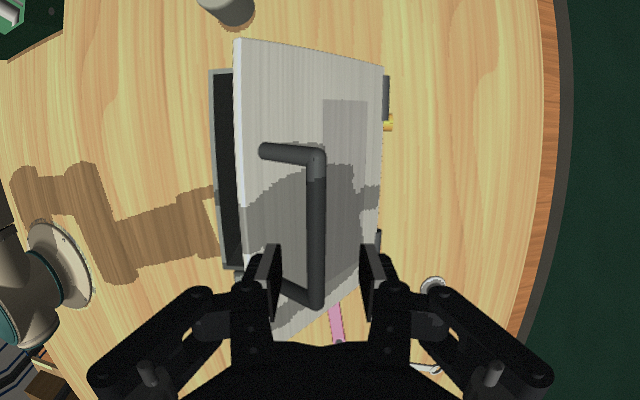

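The hinge held: the bar's median height was 262 mm both right after letting go and more than 2 s later. Regripping to open it wide.

Request:
arm_command --commands '[[4,[0,0,-2.5],0],[4,[0,0,-2.5],0],[0,[0,0,0],0],[0,[0,0,0],0],[0,[0,0,0],0],[0,[0,0,0],0],[0,[0,0,0],0],[0,[0,0,0],0]]'

```text
clock: 7.95
position: [0.5943, 0.1812, 0.2584]
ee_rot: [-0.707, 0.707, -0.022, 0.021]
contact_force: [-5.4, -1.0, -2.5]
width: 0.0106
```

Request:
arm_command --commands '[[0,[1.7,-0.11,0.55],0],[0,[1.74,-0.12,0.37],0],[0,[1.77,-0.12,0.2],0],[0,[1.78,-0.12,0.02],0],[0,[1.77,-0.12,-0.16],0],[0,[1.74,-0.11,-0.33],0],[0,[1.69,-0.11,-0.5],0],[0,[1.0,-0.06,-0.4],0],[0,[0,0,0],0],[0,[0,0,0],0]]'

```text
clock: 8.95
position: [0.7302, 0.172, 0.2572]
ee_rot: [0.707, -0.707, 0.018, -0.024]
contact_force: [5.0, -1.3, 1.0]
width: 0.0103
```

Request:
arm_command --commands '[[3,[0,0,0],0],[3,[0,0,0],0],[3,[0,0,0],0],[3,[0.3,0,3],0],[3,[0,0,4],0],[3,[0,0,4],0],[3,[0,0,0],0]]'

```text
clock: 9.65
position: [0.7314, 0.1731, 0.3733]
ee_rot: [0.708, -0.706, 0.017, -0.025]
contact_force: [0.2, 0.6, 0.9]
width: 0.0299
```

```bash
python3 - <<'E'
from m import *
s=st()
for n in ('scene','side'):
    d=grab(n,n+'3.png');W=cloud(d);cranks(d,W,(0.3,0.7,-0.5,-0.13))
E
```

```text
{'clock': 9.65, 'qpos': [0.1399, 0.5343, 0.795, 0.0003, 1.7997, 0.1993], 'qd': [0.0021, 0.0218, 0.1108, 0.0007, -0.057, 0.0019], 'effort': [-0.414, -53.038, -24.7145, -0.0229, 0.1753, 0.0005], 'position': [0.7314, 0.1731, 0.3733], 'ee_rot': [0.7076, -0.7059, 0.0166, -0.0254], 'contact_force': [0.2178, 0.5604, 0.8833], 'moment': [-0.049, -0.0104, -0.028], 'width': 0.0299}
comp px [283. 172.] 236 ctr mm [ 440.8 -307.6] size [125.4  45.3] yaw 1.559 z med 23.8 zmax 32.9
comp px [270. 187.] 252 ctr mm [ 533.3 -298.1] size [141.7  39.9] yaw 1.538 z med 23.8 zmax 32.4
comp px [248. 197.] 261 ctr mm [ 611.1 -315.9] size [ 40.3 132.2] yaw 1.628 z med 24.4 zmax 33.5
comp px [337. 288.] 416 ctr mm [ 531.6 -293.2] size [ 28.5 126.7] yaw 1.684 z med 24.5 zmax 30.3
comp px [371. 288.] 413 ctr mm [ 615.5 -316.8] size [ 33.8 126.3] yaw 1.729 z med 24.7 zmax 30.3
comp px [306. 302.] 437 ctr mm [ 448.9 -311.2] size [125.1  28.4] yaw 1.564 z med 24.5 zmax 29.9
```

View pics/side3.png

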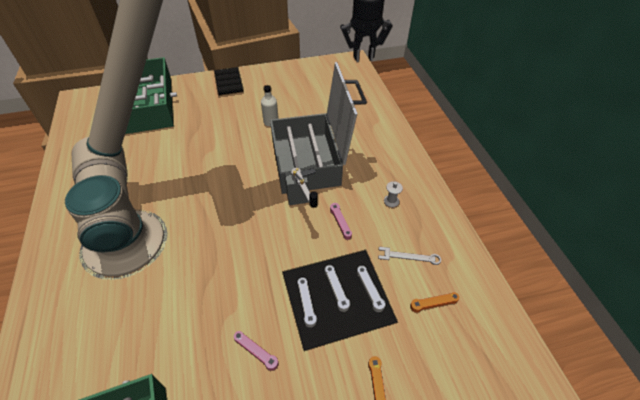

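Lid is wide open (side view, lid at (343,105)) and the rails are visible at (298,147) and (317,145). Moving over the mat for a wrist view.

Request:
arm_command --commands '[[4.5,[-1.8,-4.3,0],0.01],[4.5,[-1.8,-4.3,0],0.01],[4.5,[-1.8,-4.3,0],0.01],[4.5,[-1.8,-4.3,0],0.01],[4.5,[-1.8,-4.3,0],0.01],[4.5,[-1.8,-4.3,0],0.01],[4.5,[-1.8,-4.3,0],0.01],[4.5,[-1.8,-4.3,-2],0.01],[4.5,[-1.8,-4.3,-2],0.01],[4.5,[-1.8,-4.3,-2],0.01],[4.5,[-1.8,-4.3,-2],0.02],[4.5,[0,0,-2],0]]'

```text
clock: 10.95
position: [0.5296, -0.3026, 0.2638]
ee_rot: [-0.707, 0.707, 0.018, -0.021]
contact_force: [1.3, 1.2, 0.0]
width: 0.0452
```

Request:
arm_command --commands '[[4.5,[0,0,-2],0],[4.5,[0,0,0],0],[4.5,[0,0,0],0]]'

```text
clock: 11.25
position: [0.5325, -0.2974, 0.2457]
ee_rot: [0.707, -0.706, -0.02, 0.022]
contact_force: [-0.8, -0.5, 0.4]
width: 0.0449
```

```bash
python3 - <<'E'
from m import *
s=st()
d=grab('wrist','w4.png');W=cloud(d,True);cranks(d,W,(0.35,0.7,-0.5,-0.13),zlo=.012,zhi=.032)
E
```

```text
{'clock': 11.25, 'qpos': [-0.6235, 0.3314, 1.4299, 0.0002, 1.3832, -0.6837], 'qd': [0.0093, -0.0187, -0.0435, -0.0016, 0.001, -0.0], 'effort': [-0.3431, -43.8657, -23.7938, -0.0221, 0.0594, -0.0], 'position': [0.5325, -0.2974, 0.2457], 'ee_rot': [0.7075, -0.7061, -0.0205, 0.022], 'contact_force': [-0.751, -0.4811, 0.4025], 'moment': [-0.0567, 0.0059, -0.0667], 'width': 0.0449}
comp px [396.  42.] 215 ctr mm [ 608.7 -140. ] size [20.2 17. ] yaw 1.384 z med 21.1 zmax 22.9
comp px [320. 165.] 1937 ctr mm [ 534.2 -292.5] size [ 27.5 126.5] yaw 1.64 z med 24.7 zmax 27.5
comp px [250. 177.] 1882 ctr mm [ 448.9 -309.9] size [125.2  27.8] yaw 1.556 z med 24.5 zmax 27.0
comp px [388. 190.] 1814 ctr mm [ 613.6 -315.6] size [ 28.2 125.4] yaw 1.713 z med 24.8 zmax 27.4
```

View pics/w4.png

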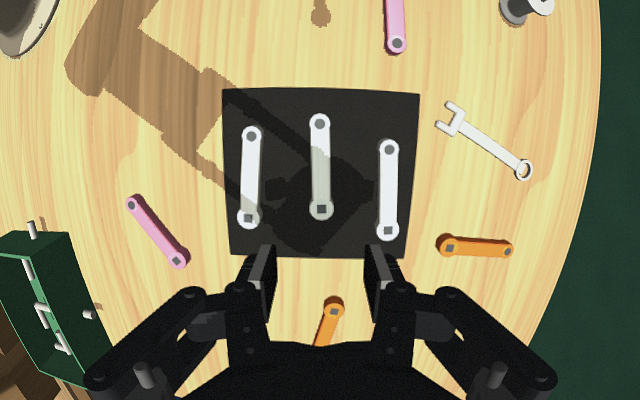

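The three grey cranks in the wrist view are at (320,165), (250,177) and (388,190). They're clearly distinct from the pink and orange parts outside the mat. Refining their yaw.

```bash
cat > cr.py <<'E'
from h import *
def crk(d,W,box,zlo,zhi,minn=400,thr=95,ty=None):
    px=d['pixels'].astype(int);mx=px.max(-1);mn=px.min(-1)
    m=(W[...,2]>zlo)&(W[...,2]<zhi)&(mx-mn<45)&(mx>thr)&(W[...,0]>box[0])&(W[...,0]<box[1])&(W[...,1]>box[2])&(W[...,1]<box[3])
    n,l,s,c=cv2.connectedComponentsWithStats(m.astype(np.uint8),connectivity=8)
    for i in range(1,n):
        if s[i,4]<minn: continue
        P=W[l==i]; z=np.median(P[:,2]);P=P[abs(P[:,2]-z)<.004][:,:2]
        th=cv2.minAreaRect((P*1000).astype(np.float32));
        mu=P.mean(0);u,sv,vt=np.linalg.svd(P-mu,full_matrices=False);a=vt[0];
        # axis refine: midline via bins
        for _ in range(3):
            nrm=np.array([-a[1],a[0]]);t=(P-mu)@a;w=(P-mu)@nrm
            lo,hi=np.percentile(t,[.5,99.5]);bs=np.linspace(lo+.012,hi-.012,16);k=np.digitize(t,bs)
            q=np.array([((bs[j-1]+bs[j])/2,(w[k==j].max()+w[k==j].min())/2) for j in range(1,16) if (k==j).sum()>5])
            f=np.polyfit(q[:,0],q[:,1],1);mu=mu+nrm*f[1];a=a+nrm*f[0];a/=np.linalg.norm(a)
        t=(P-mu)@a;lo,hi=t.min(),t.max();ctr=mu+a*(lo+hi)/2
        yaw=np.arctan2(a[1],a[0])%np.pi
        print('px',np.round(c[i]),s[i,4],'ctr',np.round(ctr*1000,1),'len',round((hi-lo)*1000,1),'yaw',round(yaw,3),'z',round(z*1000,1))
def toolyaw(s):
    from scipy.spatial.transform import Rotation as Ro
    q=s['ee_rot'];R=Ro.from_quat([q[1],q[2],q[3],q[0]]).as_matrix();return np.arctan2(R[1,0],R[0,0])
def look(box,zlo=.012,zhi=.032,fn='w.png'):
    s=manip.get_state();d=grab('wrist',fn);W=cloud(d,True);crk(d,W,box,zlo,zhi)
    print('tcp',np.round(s['position']*np.array(1000) if not isinstance(s['position'],list) else np.array(s['position'])*1000,1),'toolyaw',round(toolyaw(s),3),'w',round(s['width'],4),'F',np.round(s['contact_force'],1),'t',s['clock'])
E
python3 -c "
from cr import *;look((0.35,0.7,-0.45,-0.15),fn='w5.png')
d=grab('side');W=cloud(d)
p=d['pixels'].astype(int)
# rails
m=(W[...,2]>.053)&(W[...,2]<.068)&(abs(W[...,0]-.565)<.08)&(abs(W[...,1]-.18)<.1)
P=W[m]
for lo,hi in((.5,.56),(.57,.63)):
    Q=P[(P[:,0]>lo)&(P[:,0]<hi)];f=np.polyfit(Q[:,1]-.18,Q[:,0],1);print('rail',len(Q),f,np.median(Q[:,2]))
"

```

```text
px [319. 165.] 1933 ctr [ 532.9 -291.8] len 125.8 yaw 1.648 z 24.7
px [249. 176.] 1846 ctr [ 450.2 -310.2] len 126.5 yaw 1.531 z 24.6
px [387. 189.] 1820 ctr [ 615.1 -314.6] len 125.0 yaw 1.681 z 24.8
tcp [ 533.2 -297.7  246.8] toolyaw 0.061 w 0.0448 F [0.6 0.6 0.4] t 11.3
rail 127 [0.06879152 0.52804091] 0.06092746195366113
rail 144 [0.06738624 0.60003505] 0.06045130276343531
```

Request:
arm_command --commands '[[4.5,[0,0.6,-4],0.016],[4.5,[0,0,-4],0],[4.5,[0,0,-4.5],0],[4.5,[0,0,-4],0],[4.5,[0,0,-3],0],[4.5,[0,0,-2.6],0],[4.5,[0,0,0],0],[0,[0,0,0],0],[0,[0,0,0],0],[0,[0,0,0],0],[0,[0,0,0],0],[0,[0,0,0],0]]' --grip_force 60

```text
clock: 12.6
position: [0.5345, -0.2928, 0.028]
ee_rot: [-0.706, 0.707, 0.028, -0.026]
contact_force: [0.9, 1.7, 6.4]
width: 0.0201
```

Request:
arm_command --commands '[[0,[0,0,2],0],[0,[0,0,4.5],0],[0,[0,0,4.5],0],[0,[0,0,4.5],0],[0,[0,0,4.5],0],[0,[0,3,1],0.1],[0,[0,4,0],0.11],[0,[0,4,0],0.11],[0,[0,4,0],0.11],[0,[0,4,0],0.11],[0,[0,4,0],0.11],[0,[0,4,0],0.11]]'

```text
clock: 13.8
position: [0.5324, -0.0204, 0.2359]
ee_rot: [0.646, -0.646, -0.288, 0.288]
contact_force: [-0.1, 0.1, -2.5]
width: 0.0204
```

Request:
arm_command --commands '[[0,[0.5,4,0],0.11],[0,[0.5,4,0],0.11],[0,[0.5,4,0],0.11],[0,[0.5,4,0],0.11],[0,[0.5,4,0],0.11],[0,[0.5,4,0],0.11],[0,[0.3,2.5,0],0.008],[0,[0,0,0],0],[0,[0,0,0],0]]'

```text
clock: 14.7
position: [0.5655, 0.243, 0.2355]
ee_rot: [-0.516, 0.516, 0.483, -0.484]
contact_force: [0.4, -0.5, -2.4]
width: 0.0204
```

```bash
python3 - <<'E'
from cr import *
look((0.45,0.72,0.1,0.35),.15,.26,fn='w6.png')
grab('side','s6.png')
E
```

```text
px [320. 244.] 8766 ctr [559.7 243.4] len 113.9 yaw 3.075 z 232.3
tcp [565.5 243.  235.5] toolyaw 1.505 w 0.0204 F [ 0.4 -0.5 -2.4] t 14.7
```

View pics/w6.png

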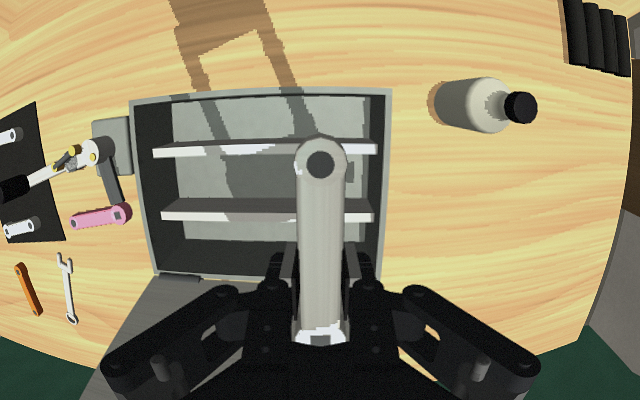

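View pics/s6.png

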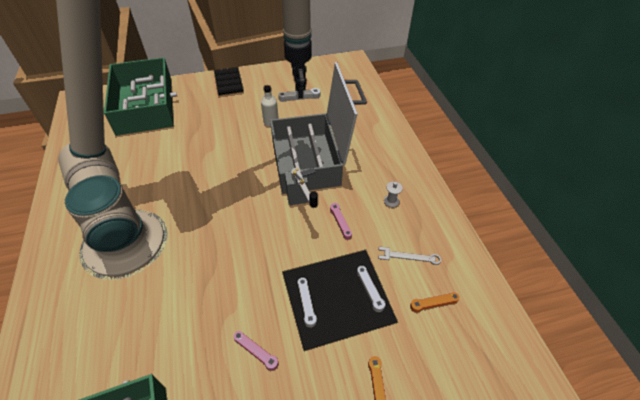

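Crank held firmly and lined up with the tub's x. Lowering onto the rails.

Request:
arm_command --commands '[[0,[0.3,0.15,-4],0],[0,[0,0,-4],0],[0,[0,0,-3.5],0],[0,[0,0,-2],0],[0,[0,0,-1],0],[0,[0,0,-0.5],0],[0,[0,0,0],0],[0,[0,0,0],0]]'

```text
clock: 15.6
position: [0.5702, 0.2445, 0.0873]
ee_rot: [-0.516, 0.517, 0.484, -0.482]
contact_force: [0.2, -0.2, -2.4]
width: 0.0198
```

Request:
arm_command --commands '[[0,[-0.1,0,-0.25],0],[0,[0,0,0],0],[0,[0,0,0],0]]'

```text
clock: 15.9
position: [0.5682, 0.2446, 0.084]
ee_rot: [-0.516, 0.516, 0.483, -0.483]
contact_force: [-0.0, -0.7, 0.3]
width: 0.0204
```

Contact with the rails. Releasing to a small opening, rising, then looking.

Request:
arm_command --commands '[[4,[0,0,0],0],[4,[0,0,0],0],[4,[0,0,0],0],[4,[0,0,3],0],[4,[0,0,4.5],0],[4,[0,0,4.5],0],[4,[0,0,4],0],[4,[0,0,0],0]]'

```text
clock: 16.7
position: [0.5714, 0.2456, 0.2506]
ee_rot: [-0.514, 0.518, 0.487, -0.479]
contact_force: [0.8, -0.0, -0.4]
width: 0.0402
```

```bash
python3 - <<'E'
from cr import *
look((0.48,0.66,0.19,0.29),.072,.09,fn='w7.png')
d=grab('side');crk(d,cloud(d),(.35,.7,-.5,-.1),.012,.035,100)
E
```

```text
px [318. 176.] 2683 ctr [568.3 244.4] len 125.9 yaw 3.076 z 80.8
tcp [571.4 245.6 250.6] toolyaw 1.504 w 0.0402 F [ 0.8 -0.  -0.4] t 16.7
px [371. 288.] 412 ctr [ 615.5 -316.3] len 125.8 yaw 1.678 z 24.5
px [306. 302.] 433 ctr [ 450.5 -310.9] len 125.3 yaw 1.535 z 24.5
```

View pics/w7.png

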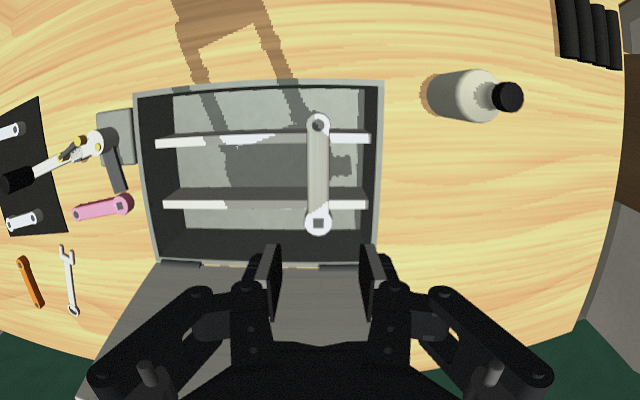

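Crank 1 lies across both rails at (568,244), top at 80.8 mm. Next is the near crank at (450,-310).

Request:
arm_command --commands '[[4.5,[0,-4,0],-0.11],[4.5,[0,-4.2,0],-0.12],[4.5,[-1,-4.2,0],-0.12],[4.5,[-1,-4.2,0],-0.12],[4.5,[-1,-4.2,0],-0.12],[4.5,[-1,-4.2,0],-0.12],[4.5,[-1,-4.2,0],-0.12],[4.5,[-1,-4.2,0],-0.12],[4.5,[-1,-4.2,0],-0.12],[4.5,[-1,-4.2,0],-0.12],[4.5,[-1,-4.2,0],-0.12],[4.5,[-1,-4.2,0],-0.12]]'

```text
clock: 18.0
position: [0.4665, -0.2585, 0.2414]
ee_rot: [0.708, -0.706, -0.023, 0.025]
contact_force: [0.3, 0.1, 0.1]
width: 0.0449
```

Request:
arm_command --commands '[[4.5,[-1,-4.2,0],-0.11],[4.5,[-0.8,-0.8,0],0],[4.5,[0,0,0],0],[4.5,[0,0,0],0]]'

```text
clock: 18.4
position: [0.4497, -0.3062, 0.2422]
ee_rot: [0.708, -0.706, 0.013, -0.012]
contact_force: [0.2, 0.3, -0.7]
width: 0.0449
```

```bash
python3 - <<'E'
from cr import *
look((0.35,0.7,-0.45,-0.15),fn='w8.png')
E
```

```text
px [320. 174.] 1946 ctr [ 450.  -309.6] len 125.8 yaw 1.533 z 24.7
px [454. 176.] 1599 ctr [ 614.7 -315.1] len 125.7 yaw 1.675 z 24.9
tcp [ 449.7 -306.2  242.2] toolyaw -0.036 w 0.0449 F [ 0.2  0.3 -0.7] t 18.4
```

Request:
arm_command --commands '[[4.5,[0,-0.35,-4],0],[4.5,[0,0,-4.5],0],[4.5,[0,0,-4.5],0],[4.5,[0,0,-4],0],[4.5,[0,0,-2.5],0],[4.5,[0,0,-2],0],[4.5,[0,0,0],0],[0,[0,0,0],0],[0,[0,0,0],0],[0,[0,0,0],0],[0,[0,0,0],0],[0,[0,0,0],0]]' --grip_force 60

```text
clock: 19.65
position: [0.451, -0.3111, 0.0298]
ee_rot: [-0.707, 0.707, -0.012, 0.014]
contact_force: [0.1, 2.6, 5.5]
width: 0.0202
```

Request:
arm_command --commands '[[0,[0,0,2],0],[0,[0,0,4.5],0],[0,[0,0,4.5],0],[0,[0,0,4.5],0],[0,[0,0,4.5],0],[0,[0.5,3,1],0.11],[0,[1,4,0],0.12],[0,[1,4,0],0.12],[0,[1,4,0],0.12],[0,[1,4,0],0.12],[0,[1,4,0],0.12],[0,[1,4,0],0.12]]'

```text
clock: 20.85
position: [0.5148, -0.0397, 0.2381]
ee_rot: [-0.651, 0.652, 0.275, -0.275]
contact_force: [0.0, -0.4, -3.2]
width: 0.0199
```

Request:
arm_command --commands '[[0,[1,4,0],0.12],[0,[1,4,0],0.12],[0,[1,4,0],0.12],[0,[1,4,0],0.12],[0,[0.8,4,0],0.12],[0,[0,2.1,0],0.113],[0,[0,0,0],0],[0,[0,0,0],0]]'

```text
clock: 21.65
position: [0.5626, 0.1797, 0.2378]
ee_rot: [-0.516, 0.516, 0.483, -0.484]
contact_force: [0.2, -0.7, -2.3]
width: 0.0204
```

```bash
python3 - <<'E'
from cr import *
look((0.45,0.72,0.05,0.3),.15,.26,fn='w9.png')
d=grab('side');crk(d,cloud(d),(.35,.7,-.5,-.1),.012,.035,100)
E
```

```text
px [320. 244.] 8757 ctr [557.6 180. ] len 116.1 yaw 3.078 z 232.8
tcp [562.6 179.7 237.8] toolyaw 1.507 w 0.0204 F [ 0.2 -0.7 -2.3] t 21.65
px [371. 288.] 419 ctr [ 615.7 -316.4] len 126.5 yaw 1.682 z 24.5
```

View pics/w9.png

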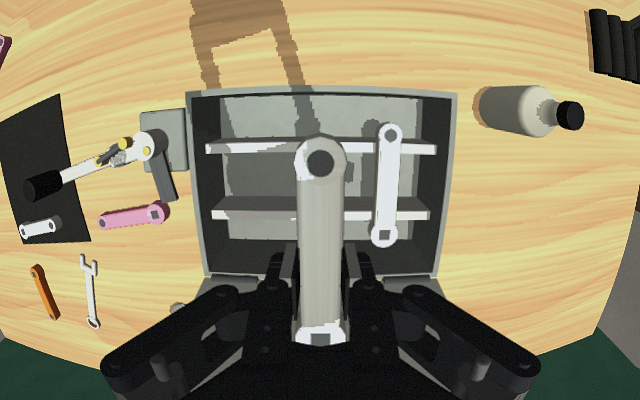

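Request:
arm_command --commands '[[0,[0.15,0,-4],0],[0,[0,0,-4],0],[0,[0,0,-3.5],0],[0,[0,0,-2],0],[0,[0,0,-1],0],[0,[0,0,-0.5],0],[0,[0,0,0],0],[0,[0,0,0],0]]'

```text
clock: 22.55
position: [0.5657, 0.1799, 0.0897]
ee_rot: [-0.515, 0.516, 0.484, -0.483]
contact_force: [0.0, 0.2, -3.0]
width: 0.0206
```

Request:
arm_command --commands '[[0,[0,0,-0.2],0],[0,[0,0,0],0]]'

```text
clock: 22.75
position: [0.565, 0.1801, 0.0871]
ee_rot: [-0.515, 0.516, 0.484, -0.483]
contact_force: [-0.5, -0.8, -2.4]
width: 0.02
```

Request:
arm_command --commands '[[0,[0,0,-0.2],0],[0,[0,0,0],0],[0,[0,0,0],0]]'

```text
clock: 23.05
position: [0.5651, 0.1802, 0.0857]
ee_rot: [-0.515, 0.516, 0.484, -0.483]
contact_force: [-2.2, -1.0, 5.8]
width: 0.0202
```

Request:
arm_command --commands '[[4,[0,0,0],0],[4,[0,0,0],0],[4,[0,0,0],0],[4,[0,0,3],0],[4,[0,0,4.5],0],[4,[0,0,4.5],0],[4,[0,0,4],0],[4,[0,0,0],0]]'

```text
clock: 23.85
position: [0.568, 0.1807, 0.251]
ee_rot: [-0.513, 0.518, 0.488, -0.48]
contact_force: [1.2, 0.3, 0.5]
width: 0.0402
```

```bash
python3 - <<'E'
from cr import *
look((0.48,0.66,0.08,0.29),.072,.09,fn='w10.png')
d=grab('side');crk(d,cloud(d),(.35,.7,-.5,-.1),.012,.035,100)
E
```

```text
px [318. 177.] 2648 ctr [564.8 180. ] len 125.6 yaw 3.084 z 80.8
px [382. 175.] 2605 ctr [568.7 244.4] len 125.9 yaw 3.075 z 80.8
tcp [568.  180.7 251. ] toolyaw 1.507 w 0.0402 F [1.2 0.3 0.5] t 23.85
px [371. 288.] 415 ctr [ 615.7 -317.3] len 125.0 yaw 1.675 z 24.6
```

Both cranks are seated. Going for the third at (615,-316).

Request:
arm_command --commands '[[4.5,[0,-4.2,0],-0.117],[4.5,[0,-4.2,0],-0.117],[4.5,[0,-4.2,0],-0.117],[4.5,[0,-4.2,0],-0.117],[4.5,[0.6,-4.2,0],-0.117],[4.5,[0.6,-4.2,0],-0.117],[4.5,[0.6,-4.2,0],-0.117],[4.5,[0.6,-4.2,0],-0.117],[4.5,[0.6,-4.2,0],-0.117],[4.5,[0.6,-4.2,0],-0.117],[4.5,[0.7,-4.2,0],-0.117],[4.5,[0.7,-3.3,0],-0.113]]'

```text
clock: 25.15
position: [0.6136, -0.3172, 0.2412]
ee_rot: [0.707, -0.705, -0.034, 0.037]
contact_force: [0.4, -0.3, 0.1]
width: 0.0451
```

Request:
arm_command --commands '[[4.5,[0,0,0],0],[4.5,[0,0,0],0]]'

```text
clock: 25.35
position: [0.6136, -0.315, 0.2413]
ee_rot: [0.707, -0.705, -0.036, 0.039]
contact_force: [-0.9, -0.1, 0.6]
width: 0.0449
```

```bash
python3 - <<'E'
from cr import *
look((0.35,0.7,-0.45,-0.15),fn='w11.png')
E
```

```text
px [321. 171.] 1956 ctr [ 615.2 -315.4] len 124.9 yaw 1.685 z 24.7
tcp [ 613.6 -315.   241.3] toolyaw 0.106 w 0.0449 F [-0.9 -0.1  0.6] t 25.35
```

Request:
arm_command --commands '[[4.5,[0.15,0,-4],0],[4.5,[0,0,-4.5],0],[4.5,[0,0,-4.5],0],[4.5,[0,0,-4],0],[4.5,[0,0,-2.5],0],[4.5,[0,0,-2],0],[4.5,[0,0,0],0],[0,[0,0,0],0],[0,[0,0,0],0],[0,[0,0,0],0],[0,[0,0,0],0],[0,[0,0,0],0]]' --grip_force 60

```text
clock: 26.6
position: [0.6169, -0.3151, 0.031]
ee_rot: [-0.706, 0.706, 0.039, -0.037]
contact_force: [0.4, 2.4, 5.6]
width: 0.0197
```

Request:
arm_command --commands '[[0,[0,0,2],0],[0,[0,0,4.5],0],[0,[0,0,4.5],0],[0,[0,0,4.5],0],[0,[0,0,4.5],0],[0,[-0.5,3,1],0.12],[0,[-0.5,4,0],0.12],[0,[-0.5,4,0],0.12],[0,[-0.5,4,0],0.12],[0,[-0.5,4,0],0.12],[0,[-0.5,4,0],0.12],[0,[-0.5,4,0],0.12]]'

```text
clock: 27.8
position: [0.5804, -0.0438, 0.239]
ee_rot: [0.629, -0.629, -0.324, 0.324]
contact_force: [1.3, -0.3, -2.0]
width: 0.0205
```

Request:
arm_command --commands '[[0,[-0.5,4,0],0.12],[0,[-0.5,4,0],0.12],[0,[-0.5,4,0],0.12],[0,[-0.7,4,0],0.12],[0,[0,0,0],0.077],[0,[0,0,0],0],[0,[0,0,0],0]]'

```text
clock: 28.5
position: [0.559, 0.1145, 0.2391]
ee_rot: [-0.517, 0.517, 0.482, -0.483]
contact_force: [0.1, -0.0, -1.8]
width: 0.02
```

```bash
python3 - <<'E'
from cr import *
look((0.45,0.72,0.02,0.3),.15,.26,fn='w12.png')
E
```

```text
px [320. 244.] 8684 ctr [555.5 114.8] len 115.9 yaw 3.072 z 233.0Traceback (most recent call last):
  File "<stdin>", line 2, in <module>
  File "cr.py", line 24, in look
    s=manip.get_state();d=grab('wrist',fn);W=cloud(d,True);crk(d,W,box,zlo,zhi)
                                                           ~~~^^^^^^^^^^^^^^^^^
  File "cr.py", line 16, in crk
    f=np.polyfit(q[:,0],q[:,1],1);mu=mu+nrm*f[1];a=a+nrm*f[0];a/=np.linalg.norm(a)
                 ~^^^^^
IndexError: too many indices for array: array is 1-dimensional, but 2 were indexed
```

View pics/w12.png

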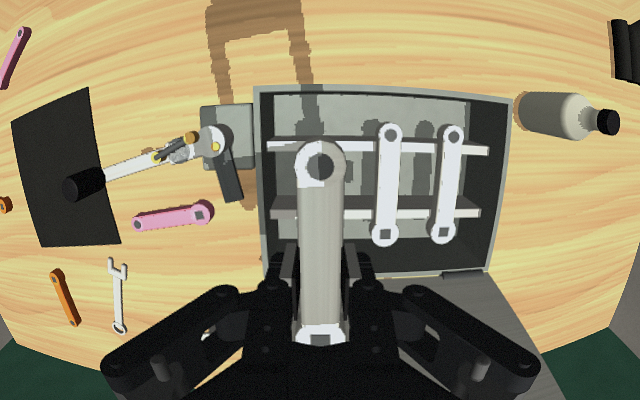

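Request:
arm_command --commands '[[0,[0,0.05,-4],0],[0,[0,0,-4],0],[0,[0,0,-3.5],0],[0,[0,0,-2],0],[0,[0,0,-1],0],[0,[0,0,-0.5],0],[0,[0,0,0],0],[0,[0,0,-0.15],0],[0,[0,0,0],0]]'

```text
clock: 29.45
position: [0.5599, 0.1155, 0.089]
ee_rot: [-0.516, 0.517, 0.484, -0.482]
contact_force: [-0.2, -0.5, -1.9]
width: 0.02
```

Request:
arm_command --commands '[[0,[0,0,-0.2],0],[0,[0,0,0],0]]'

```text
clock: 29.65
position: [0.5599, 0.1156, 0.087]
ee_rot: [-0.516, 0.517, 0.484, -0.482]
contact_force: [-0.0, -0.4, 2.7]
width: 0.0202
```

Request:
arm_command --commands '[[4,[0,0,0],0],[4,[0,0,0],0],[4,[0,0,0],0],[4,[0,0,3],0],[4,[0,0,4.5],0],[4,[0,0,4.5],0],[4,[0,0,4.5],0],[4,[0,0,4.5],0],[4,[0,0,4.5],0],[4,[0,0,3],0],[4,[0,0,0],0]]'

```text
clock: 30.75
position: [0.5609, 0.1157, 0.3763]
ee_rot: [-0.514, 0.519, 0.486, -0.48]
contact_force: [0.3, -0.4, 0.6]
width: 0.0399
```

```bash
python3 - <<'E'
from cr import *
look((0.48,0.65,0.07,0.29),.074,.089,fn='w13.png')
grab('side','s13.png')
E
```

```text
px [320. 158.] 1410 ctr [561.9 115.6] len 125.1 yaw 3.075 z 80.8
px [366. 158.] 1389 ctr [564.9 180.1] len 124.3 yaw 3.077 z 80.8
px [410. 158.] 1294 ctr [568.5 244.4] len 125.4 yaw 3.075 z 80.9
tcp [560.9 115.7 376.3] toolyaw 1.504 w 0.0399 F [ 0.3 -0.4  0.6] t 30.75
```

View pics/w13.png

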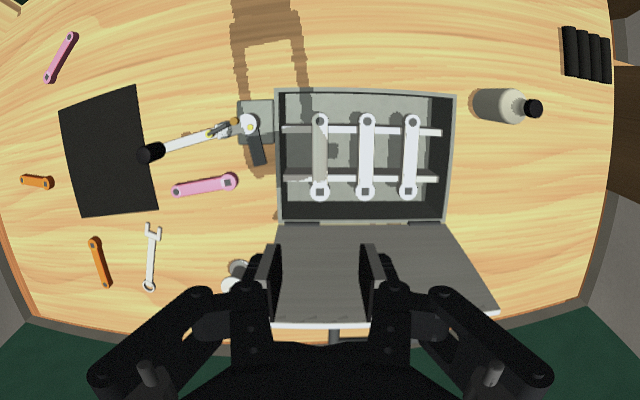

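View pics/s13.png

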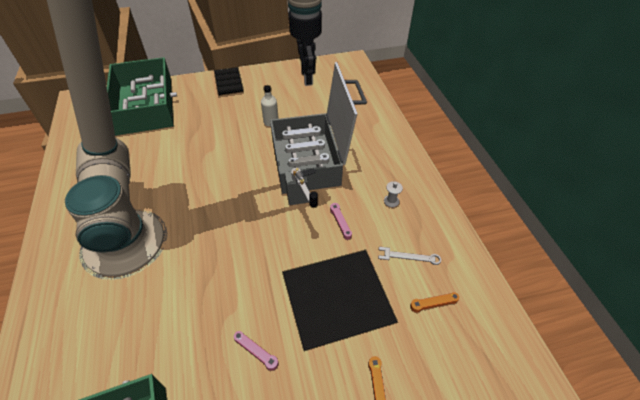

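All three cranks lie across the rails (tops at 80.8 mm, middles within a few mm of the centre line). The mat is empty and the bystanders haven't moved. Going back to the lid handle.

Request:
arm_command --commands '[[4,[1.5,0.5,0],-0.142],[4,[1.5,0.5,0],-0.142],[4,[1.5,0.5,0],-0.142],[4,[1.5,0.5,0],-0.142],[4,[1.5,0.5,0],-0.142],[4,[1.5,0.5,0],-0.142],[4,[1.5,0.5,0],-0.142],[4,[1.5,0.5,0],-0.142],[4,[1.5,0.5,0],-0.142],[4,[1.5,0.5,0],-0.142],[4,[1.5,0.6,0],-0.15],[4,[0.5,0,0],0]]'

```text
clock: 32.05
position: [0.7298, 0.172, 0.367]
ee_rot: [-0.707, 0.707, -0.025, 0.021]
contact_force: [-0.7, -0.7, 0.0]
width: 0.0399
```

Request:
arm_command --commands '[[4,[0,0,0],0]]'

```text
clock: 32.15
position: [0.7292, 0.1713, 0.3681]
ee_rot: [-0.706, 0.707, -0.024, 0.021]
contact_force: [-0.0, 0.7, -1.0]
width: 0.0402
```

```bash
python3 - <<'E'
from cr import *
s=manip.get_state();d=grab('wrist','w14.png');W=cloud(d,True);p=d['pixels'].astype(int)
m=(p.max(-1)<100)&(W[...,2]>.245)&(W[...,2]<.275)&(abs(W[...,0]-.73)<.04)&(abs(W[...,1]-.172)<.065)
m[250:]=False
P=W[m];print(len(P),cv2.minAreaRect((P[:,:2]*1000).astype(np.float32)),np.percentile(P,[5,50,95],axis=0).round(4).tolist())
print(s['position'],toolyaw(s),s['width'])
E
```

```text
2138 ((712.7109375, 182.93560791015625), (105.57339477539062, 49.613189697265625), 86.86676788330078) [[0.6942, 0.1378, 0.2577], [0.7291, 0.1952, 0.2613], [0.7373, 0.2255, 0.2654]]
[0.72919113 0.17128582 0.3680752 ] -0.06294543017025703 0.04016204496756795
```

View pics/w14.png

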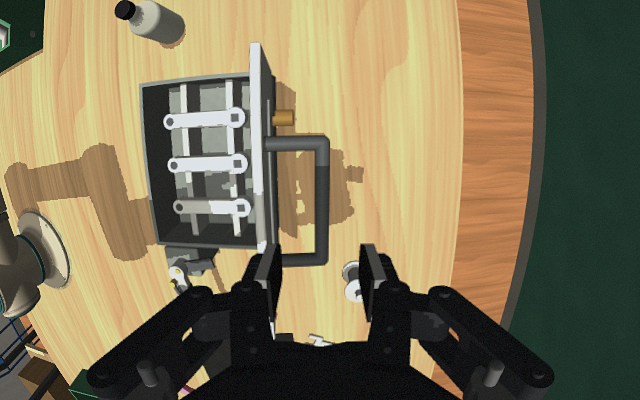

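The bar is at about x=730, with clearance to the lid edge. Descending with a 3 cm opening.

Request:
arm_command --commands '[[3,[0.1,0,0],0],[3,[0,0,0],0],[3,[0,0,-4],0],[3,[0,0,-4],0],[3,[0,0,-3],0],[3,[0,0,0],0],[0,[0,0,0],0],[0,[0,0,0],0],[0,[0,0,0],0],[0,[0,0,0],0],[0,[0,0,0],0]]' --grip_force 40

```text
clock: 33.3
position: [0.7304, 0.1715, 0.2629]
ee_rot: [0.707, -0.707, 0.022, -0.024]
contact_force: [-2.8, -1.7, 3.7]
width: 0.01
```

```bash
python3 - <<'E'
import numpy as np
psi=-0.066
def pos(th): return np.array([-170*np.cos(th)+53*np.sin(th),170*np.sin(th)+53*np.cos(th)])
p=pos(1.67)
for a in np.arange(1.57,-0.03,-0.1):
    n=pos(a);dl=n-p;p=n
    print(round(a,2),'[0, [%.2f, %.2f, %.2f], 0],'%(dl[0]*np.cos(psi)/10,dl[0]*np.sin(psi)/10,dl[1]/10))
E
```

```text
1.57 [0, [-1.67, 0.11, 0.61], 0],
1.47 [0, [-1.72, 0.11, 0.44], 0],
1.37 [0, [-1.76, 0.12, 0.27], 0],
1.27 [0, [-1.77, 0.12, 0.09], 0],
1.17 [0, [-1.77, 0.12, -0.09], 0],
1.07 [0, [-1.76, 0.12, -0.26], 0],
0.97 [0, [-1.72, 0.11, -0.44], 0],
0.87 [0, [-1.67, 0.11, -0.61], 0],
0.77 [0, [-1.60, 0.11, -0.77], 0],
0.67 [0, [-1.52, 0.10, -0.93], 0],
0.57 [0, [-1.42, 0.09, -1.08], 0],
0.47 [0, [-1.30, 0.09, -1.21], 0],
0.37 [0, [-1.17, 0.08, -1.34], 0],
0.27 [0, [-1.04, 0.07, -1.45], 0],
0.17 [0, [-0.89, 0.06, -1.54], 0],
0.07 [0, [-0.73, 0.05, -1.62], 0],
```

Request:
arm_command --commands '[[0,[-1.67,0.11,0.61],0],[0,[-1.72,0.11,0.44],0],[0,[-1.76,0.12,0.27],0],[0,[-1.77,0.12,0.09],0],[0,[-1.77,0.12,-0.09],0],[0,[-1.76,0.12,-0.26],0],[0,[-1.72,0.11,-0.44],0],[0,[-1.67,0.11,-0.61],0],[0,[0,0,0],0]]'

```text
clock: 34.2
position: [0.5913, 0.1809, 0.2651]
ee_rot: [0.707, -0.706, 0.021, -0.025]
contact_force: [-6.0, -0.3, 12.0]
width: 0.0099
```

```bash
python3 - <<'E'
from cr import *
s=st();print(toolyaw(s));p=np.array(s['position'])-[.660,.174,.0925];print(p, 'th',np.radians(162.7)-np.arctan2(p[2],p[0]),np.hypot(p[0],p[2]))
E
```

```text
{'clock': 34.2, 'qpos': [0.1846, 0.3301, 1.3839, -0.0001, 1.4214, 0.25], 'qd': [-0.0027, 0.0163, -0.0229, 0.0057, 0.0401, -0.0044], 'effort': [-0.3329, -38.5585, -22.4539, -0.0919, -1.7827, 0.0017], 'position': [0.5913, 0.1809, 0.2651], 'ee_rot': [0.7072, -0.7063, 0.021, -0.0253], 'contact_force': [-5.977, -0.3268, 12.0149], 'moment': [-0.0878, 0.6897, -0.0178], 'width': 0.0099}
-0.06545105223388398
[-0.06874437  0.00693264  0.17263487] th 0.8898948505400253 0.18581869864541387
```

Request:
arm_command --commands '[[0,[-1.6,0.11,-0.8],0],[0,[-1.52,0.1,-1.0],0],[0,[-1.42,0.09,-1.15],0],[0,[-1.3,0.09,-1.3],0],[0,[-1.17,0.08,-1.4],0],[0,[-1.04,0.07,-1.5],0],[0,[-0.89,0.06,-1.55],0],[0,[-0.5,0.04,-1.0],0],[0,[0,0,0],0]]'

```text
clock: 35.1
position: [0.4935, 0.1875, 0.1632]
ee_rot: [0.707, -0.707, 0.026, -0.021]
contact_force: [-7.2, 1.3, -2.1]
width: 0.0098
```

Request:
arm_command --commands '[[0,[-0.2,0.02,-0.5],0],[0,[-0.2,0.02,-0.5],0],[0,[-0.1,0,-0.3],0],[0,[0,0,0],0]]'

```text
clock: 35.5
position: [0.4892, 0.1878, 0.1512]
ee_rot: [0.707, -0.707, 0.025, -0.021]
contact_force: [-7.6, 0.6, 3.6]
width: 0.0103
```

Request:
arm_command --commands '[[0,[-0.05,0,-0.3],0],[0,[0,0,-0.3],0],[0,[0,0,0],0]]'

```text
clock: 35.8
position: [0.4882, 0.1879, 0.1477]
ee_rot: [0.707, -0.706, 0.025, -0.021]
contact_force: [-13.2, -0.2, 19.3]
width: 0.0097
```

Request:
arm_command --commands '[[0,[-0.25,0,-0.2],0],[0,[0,0,0],0],[0,[0,0,0],0]]'

```text
clock: 36.1
position: [0.4881, 0.1879, 0.1476]
ee_rot: [0.707, -0.706, 0.023, -0.024]
contact_force: [-12.3, -1.4, 25.7]
width: 0.0099
```

It's at a hard stop (no movement for more force), so the lid looks shut. Letting go, rising and measuring the lid plane.

Request:
arm_command --commands '[[4,[0,0,0],0],[4,[0,0,0],0],[4,[0,0,0],0],[4,[0,0,4],0],[4,[0,0,5],0],[4,[0,0,5],0],[4,[0,0,0],0],[4,[0,0,0],0]]'

```text
clock: 36.9
position: [0.4902, 0.1876, 0.284]
ee_rot: [0.707, -0.706, 0.022, -0.024]
contact_force: [0.8, -0.3, -0.0]
width: 0.0403
```

```bash
cat > lid.py <<'E'
from cr import *
def lid():
  for n in ('side','wrist','scene'):
    d=grab(n,'lid_'+n+'.png');W=cloud(d,n=='wrist');p=d['pixels'].astype(int)
    m=(W[...,2]>.09)&(W[...,2]<.115)&(abs(W[...,0]-.564)<.08)&(abs(W[...,1]-.18)<.1)&(p.min(-1)>80)
    P=W[m];A=np.c_[P[:,0]-.564,P[:,1]-.18,np.ones(len(P))];co=np.linalg.lstsq(A,P[:,2],rcond=None)[0];print(n,len(P),co.round(4))
if __name__=='__main__':
    lid();st()
E
python3 lid.py
```

```text
side 2079 [0.0073 0.0008 0.1022]
wrist 24178 [ 0.0091 -0.0007  0.1022]
scene 3253 [ 0.0034 -0.0007  0.1026]
{'clock': 37.05, 'qpos': [0.233, 0.1819, 1.5509, -0.0001, 1.4122, 0.2991], 'qd': [-0.0007, 0.0046, 0.0039, -0.0009, 0.0012, 0.0004], 'effort': [0.0197, -37.1179, -25.4985, -0.0001, -0.0045, -0.0], 'position': [0.4885, 0.1872, 0.2811], 'ee_rot': [-0.7064, 0.7071, -0.0245, 0.0222], 'contact_force': [0.3682, -0.0792, -0.7573], 'moment': [0.0214, 0.0176, -0.0659], 'width': 0.0399}
```

View pics/lid_wrist.png

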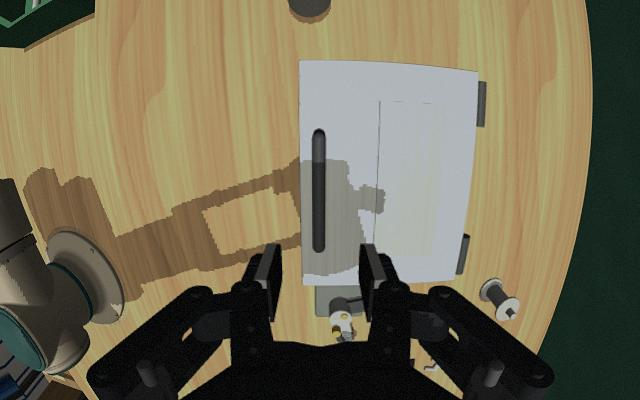

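The lid plane is now level (slope within ±0.009, versus −0.024 before), so the lid is shut. Moving over the clamp knob.

Request:
arm_command --commands '[[5,[0.5,-4.1,0],0.03],[5,[0.5,-4.1,0],0.03],[5,[0.5,-4.1,0],0.03],[5,[0.5,-4.1,0],0.03],[5,[0.5,-4.1,0],0.03],[5,[0.5,-4.1,0],0.03],[5,[0.5,-4.1,0],0.03],[5,[0,0,0],0],[5,[0,0,0],0]]'

```text
clock: 37.95
position: [0.5237, -0.1, 0.2811]
ee_rot: [0.706, -0.705, -0.049, 0.051]
contact_force: [-0.4, -0.3, 0.4]
width: 0.0502
```

```bash
python3 - <<'E'
from cr import *
s=manip.get_state();d=grab('wrist','w15.png');W=cloud(d,True);p=d['pixels'].astype(int)
m=(p.max(-1)<80)&(W[...,2]>.158)&(W[...,2]<.178)&(abs(W[...,0]-.524)<.04)&(abs(W[...,1]+.1)<.05);m[260:]=False
P=W[m];print(len(P));print(cv2.minAreaRect((P[:,:2]*1000).astype(np.float32)),np.median(P[:,2]))
print(s['position'],toolyaw(s))
E
```

```text
634
((522.0810546875, -98.57388305664062), (22.53409194946289, 22.20826530456543), 85.03453826904297) 0.16751008397105158
[ 0.52365764 -0.10003688  0.28105622] 0.14153597133075416
```

View pics/w15.png

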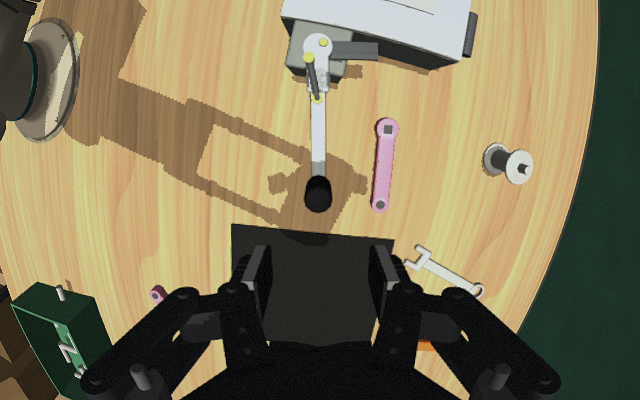

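Knob found at (522,−99), top at 167.5 mm, so the clamp angle is about 0.21. Descending around it.

Request:
arm_command --commands '[[5,[-0.15,0.15,-4],0],[5,[0,0,-4],0],[5,[0,0,-3],0],[5,[0,0,-2],0],[5,[0,0,0],0],[3.2,[0,0,0],0],[3.2,[0,0,0],0],[3.2,[0,0,0],0]]'

```text
clock: 38.8
position: [0.5238, -0.0979, 0.1544]
ee_rot: [-0.705, 0.706, 0.052, -0.05]
contact_force: [0.2, -0.5, 0.3]
width: 0.0321
```

```bash
python3 - <<'E'
import numpy as np
S=np.array([503.9,28.6]);r=129
p=lambda f:S+r*np.array([np.sin(f),-np.cos(f)])
f=.141;q=p(f)
while f<1.30:
    f+=.1;n=p(f);print(round(f,3),'[3.2, [%.2f, %.2f, 0], 0.1],'%tuple((n-q)/10),n.round(1));q=n
E
```

```text
0.241 [3.2, [1.27, 0.24, 0], 0.1], [534.7 -96.7]
0.341 [3.2, [1.24, 0.37, 0], 0.1], [547. -93.]
0.441 [3.2, [1.19, 0.49, 0], 0.1], [559.  -88.1]
0.541 [3.2, [1.14, 0.61, 0], 0.1], [570.3 -82. ]
0.641 [3.2, [1.07, 0.72, 0], 0.1], [581.  -74.8]
0.741 [3.2, [0.99, 0.82, 0], 0.1], [591.  -66.6]
0.841 [3.2, [0.91, 0.92, 0], 0.1], [600.  -57.4]
0.941 [3.2, [0.81, 1.00, 0], 0.1], [608.2 -47.4]
1.041 [3.2, [0.71, 1.08, 0], 0.1], [615.2 -36.6]
1.141 [3.2, [0.60, 1.14, 0], 0.1], [621.2 -25.2]
1.241 [3.2, [0.48, 1.20, 0], 0.1], [625.9 -13.2]
1.341 [3.2, [0.36, 1.24, 0], 0.1], [629.5  -0.8]
```

Request:
arm_command --commands '[[3.2,[1.27,0.24,0],0.1],[3.2,[1.24,0.37,0],0.1],[3.2,[1.19,0.49,0],0.1],[3.2,[1.14,0.61,0],0.1],[3.2,[1.07,0.72,0],0.1],[3.2,[0.99,0.82,0],0.1],[3.2,[0.91,0.92,0],0.1],[3.2,[0.81,1.0,0],0.1],[3.2,[0,0,0],0]]'

```text
clock: 39.7
position: [0.6101, -0.0455, 0.1538]
ee_rot: [-0.629, 0.63, 0.322, -0.321]
contact_force: [0.2, -0.2, 1.0]
width: 0.0324
```

```bash
python3 - <<'E'
from cr import *
s=manip.get_state();print(s['position'],toolyaw(s),s['contact_force'])
grab('side','s16.png');grab('wrist','w16.png')
E
```

```text
[ 0.61009046 -0.04546364  0.15377047] 0.9449737569019783 [ 0.16658113 -0.17575149  1.03457209]
```

View pics/w16.png

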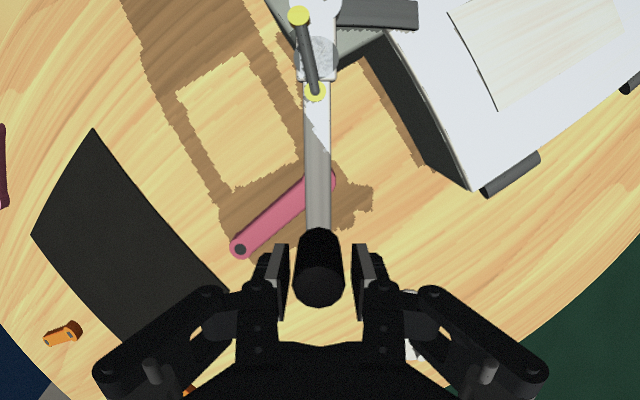

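The knob is moving along between the fingers and the handle is still straight. Continuing, then in fine steps with the force read each time.

Request:
arm_command --commands '[[3.2,[0.71,1.08,0],0.1],[3.2,[0.6,1.14,0],0.1],[3.2,[0.48,1.2,0],0.1],[3.2,[0,0,0],0],[3.2,[0,0,0],0]]'

```text
clock: 40.3
position: [0.6269, -0.0126, 0.1533]
ee_rot: [-0.575, 0.576, 0.411, -0.411]
contact_force: [0.3, 0.3, -0.0]
width: 0.032
```

Request:
arm_command --commands '[[3.2,[0.1,0.4,0],0.03],[3.2,[0.1,0.4,0],0.03],[3.2,[0,0,0],0]]'

```text
clock: 40.6
position: [0.6292, -0.0042, 0.1532]
ee_rot: [-0.562, 0.562, 0.429, -0.429]
contact_force: [-0.3, -1.8, 1.1]
width: 0.032
```

Request:
arm_command --commands '[[3.2,[0.05,0.2,0],0.015],[3.2,[0,0,0],0]]'

```text
clock: 40.8
position: [0.6297, -0.0022, 0.1531]
ee_rot: [-0.559, 0.559, 0.434, -0.433]
contact_force: [-0.0, -1.9, 0.8]
width: 0.0317
```

Request:
arm_command --commands '[[3.2,[0.05,0.2,0],0.015],[3.2,[0,0,0],0]]'

```text
clock: 41.0
position: [0.6302, 0.0, 0.1531]
ee_rot: [-0.555, 0.556, 0.438, -0.437]
contact_force: [0.0, -1.6, 0.5]
width: 0.0321
```

Request:
arm_command --commands '[[3.2,[0.04,0.15,0],0.01],[3.2,[0,0,0],0]]'

```text
clock: 41.2
position: [0.6305, 0.0016, 0.153]
ee_rot: [-0.553, 0.553, 0.44, -0.44]
contact_force: [0.2, -1.5, 1.3]
width: 0.0323
```

Request:
arm_command --commands '[[3.2,[0.04,0.15,0],0.01],[3.2,[0,0,0],0]]'

```text
clock: 41.4
position: [0.6305, 0.002, 0.153]
ee_rot: [-0.551, 0.551, 0.443, -0.444]
contact_force: [-0.3, -4.9, 0.7]
width: 0.032
```

Request:
arm_command --commands '[[3.2,[0.04,0.15,0],0.01],[3.2,[0,0,0],0]]'

```text
clock: 41.6
position: [0.6303, 0.0021, 0.1529]
ee_rot: [-0.548, 0.549, 0.445, -0.447]
contact_force: [-1.3, -7.5, 1.3]
width: 0.0321
```

Request:
arm_command --commands '[[3.2,[0.03,0.15,0],0],[3.2,[0,0,0],0]]'

```text
clock: 41.8
position: [0.6307, 0.0031, 0.1529]
ee_rot: [-0.548, 0.55, 0.444, -0.448]
contact_force: [-1.2, -10.1, 2.0]
width: 0.0321
```

Request:
arm_command --commands '[[3.2,[0.03,0.1,0],0],[3.2,[0,0,0],0]]'

```text
clock: 42.0
position: [0.631, 0.0041, 0.1529]
ee_rot: [-0.548, 0.55, 0.444, -0.448]
contact_force: [-1.1, -9.0, 1.9]
width: 0.0319
```

Request:
arm_command --commands '[[3.2,[0.02,0.1,0],0],[3.2,[0,0,0],0]]'

```text
clock: 42.2
position: [0.6314, 0.0051, 0.1529]
ee_rot: [-0.548, 0.55, 0.444, -0.447]
contact_force: [-0.6, -8.8, 0.9]
width: 0.032
```

Request:
arm_command --commands '[[3.2,[0.05,0.2,0],0.01],[3.2,[0,0,0],0]]'

```text
clock: 42.4
position: [0.632, 0.0075, 0.153]
ee_rot: [-0.546, 0.548, 0.447, -0.45]
contact_force: [-1.1, -8.3, 1.8]
width: 0.0319
```

Request:
arm_command --commands '[[3.2,[0.04,0.2,0],0.01],[3.2,[0,0,0],0]]'

```text
clock: 42.6
position: [0.6325, 0.0097, 0.153]
ee_rot: [-0.543, 0.545, 0.45, -0.453]
contact_force: [-1.0, -7.9, 2.2]
width: 0.032
```

Request:
arm_command --commands '[[3.2,[0.03,0.2,0],0.01],[3.2,[0,0,0],0]]'

```text
clock: 42.8
position: [0.6329, 0.0119, 0.153]
ee_rot: [-0.541, 0.543, 0.453, -0.455]
contact_force: [0.8, -8.0, 1.3]
width: 0.0316
```

Request:
arm_command --commands '[[3.2,[0.03,0.2,0],0.01],[3.2,[0,0,0],0]]'

```text
clock: 43.0
position: [0.6333, 0.0141, 0.153]
ee_rot: [-0.539, 0.541, 0.456, -0.458]
contact_force: [-0.0, -7.6, 0.8]
width: 0.032
```

Request:
arm_command --commands '[[3.2,[0.02,0.2,0],0.01],[3.2,[0,0,0],0]]'

```text
clock: 43.2
position: [0.6337, 0.0164, 0.153]
ee_rot: [-0.537, 0.538, 0.459, -0.46]
contact_force: [0.0, -5.9, 0.8]
width: 0.032
```

```bash
python3 - <<'E'
from cr import *
s=manip.get_state();print(s['position'],toolyaw(s),s['contact_force'])
d=grab('wrist','w17.png')
W=cloud(d,True);p=d['pixels'].astype(int)
m=(p.max(-1)<80)&(W[...,2]>.158)&(W[...,2]<.175)&(abs(W[...,0]-.632)<.03)&(abs(W[...,1]-.012)<.03)
m=cv2.morphologyEx(m.astype(np.uint8),cv2.MORPH_OPEN,np.ones((5,5)))
n,l,st_,c=cv2.connectedComponentsWithStats(m)
for i in range(1,n):
    P=W[l==i];print(c[i],len(P),cv2.minAreaRect((P[:,:2]*1000).astype(np.float32)),np.median(P[:,2]))
b=d['pixels'][0:400,160:480];cv2.imwrite('pics/w17c.png',cv2.cvtColor(cv2.resize(b[0:260],None,fx=2.3,fy=2.3,interpolation=cv2.INTER_CUBIC),cv2.COLOR_RGB2BGR))
E
```

```text
[0.63366153 0.01636522 0.15300382] 1.4147306341051387 [ 4.57151124e-03 -5.86503175e+00  7.84652290e-01]
[303.57999278 278.71108704] 2769 ((627.6394653320312, 6.845808029174805), (36.914894104003906, 23.02647590637207), 62.242923736572266) 0.16748248331348617
[363.62302483 272.51918736] 443 ((633.93310546875, 37.01603317260742), (9.122169494628906, 17.089427947998047), 82.10096740722656) 0.16656704798210045
```

View pics/w17c.png

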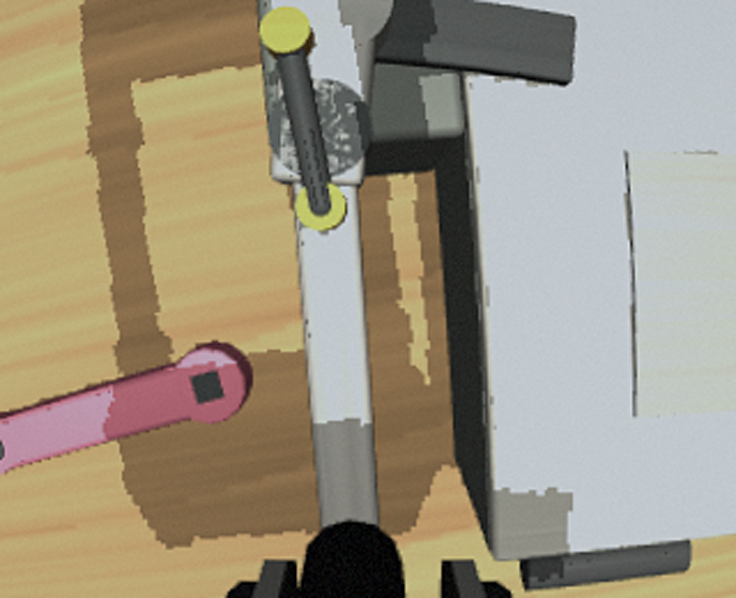

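```bash
cat > kink.py <<'E'
from cr import *
def kink():
  for n in ('wrist','side','scene'):
    d=grab(n,'k_'+n+'.png');W=cloud(d,n=='wrist');p=d['pixels'].astype(int)
    def fit(x0,x1,ylo=-.03,yhi=.045):
        m=(p.min(-1)>60)&(W[...,2]>.112)&(W[...,2]<.130)&(W[...,0]>x0)&(W[...,0]<x1)&(W[...,1]>ylo)&(W[...,1]<yhi)
        P=W[m]
        if len(P)<30: return None
        b=np.linspace(x0,x1,8);k=np.digitize(P[:,0],b)
        q=np.array([((b[j-1]+b[j])/2,(np.percentile(P[k==j,1],3)+np.percentile(P[k==j,1],97))/2) for j in range(1,8) if (k==j).sum()>4])
        f=np.polyfit(q[:,0]-.533,q[:,1],1);return len(P),f.round(4),'dir',round(np.arctan(f[0]),3)
    print(n,'outer',fit(.56,.612))
if __name__=='__main__': kink()
E
python3 kink.py
python3 -c "
import numpy as np
S=np.array([503.9,28.6]);u=np.array([np.sin(1.334),-np.cos(1.334)]);print('stop dir',np.arctan2(u[1],u[0]),'pivot',S+30*u,'knob',S+130*u)"
```

```text
wrist outer (2692, array([-0.096 ,  0.0221]), 'dir', np.float64(-0.096))
side outer (100, array([-0.0932,  0.0196]), 'dir', np.float64(-0.093))
scene outer None
stop dir -0.23679632679489654 pivot [533.06283531  21.56231313] knob [630.27228635  -1.89664312]
```

Handle direction is −0.096 against −0.237 at the stop, so the kink is about 0.14 rad, and the force fell from 10 to 6 N. That's a proper click. Stopping and letting go: open wide, re-centre, rise.

Request:
arm_command --commands '[[6.5,[-0.05,-0.2,0],0],[6.5,[0,-0.2,0],0],[6.5,[-0.05,-0.4,0],0],[6.5,[-0.1,-0.4,0],0],[6.5,[-0.1,-0.4,0],0],[6.5,[0,0,0],0],[6.5,[0,0,2],0],[6.5,[0,0,4],0],[6.5,[0,0,4.5],0],[6.5,[0,0,4.5],0],[6.5,[0,0,0],0]]'

```text
clock: 44.5
position: [0.6337, 0.0019, 0.311]
ee_rot: [-0.534, 0.541, 0.463, -0.456]
contact_force: [0.3, -0.2, -0.2]
width: 0.0653
```

```bash
python3 - <<'E'
from kink import *
kink()
import lid;lid.lid();st()
E
```

```text
wrist outer (724, array([-0.2542,  0.0223]), 'dir', np.float64(-0.249))
side outer (93, array([-0.274,  0.021]), 'dir', np.float64(-0.267))
scene outer (87, array([-0.2621,  0.0245]), 'dir', np.float64(-0.256))
side 2079 [0.0059 0.0002 0.1022]
wrist 20584 [ 7.900e-03 -1.000e-04  1.022e-01]
scene 3254 [ 0.002  -0.0011  0.1027]
{'clock': 44.8, 'qpos': [-0.1073, 0.3397, 1.2828, 0.0002, 1.5229, -1.5214], 'qd': [-0.0028, 0.0027, -0.0049, -0.0013, 0.0008, -0.0013], 'effort': [0.037, -47.2646, -26.0149, 0.0039, 0.0172, -0.0], 'position': [0.6298, 0.002, 0.3009], 'ee_rot': [0.5386, -0.5366, -0.4584, 0.4602], 'contact_force': [0.1155, -0.1573, -1.1474], 'moment': [-0.0497, -0.0212, 0.0374], 'width': 0.0649}
```

View pics/k_wrist.png

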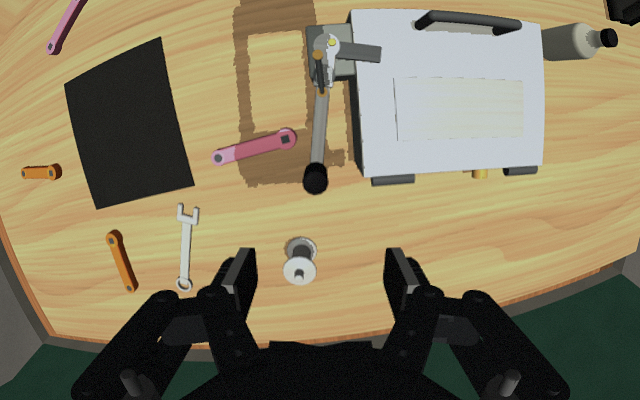

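View pics/k_side.png

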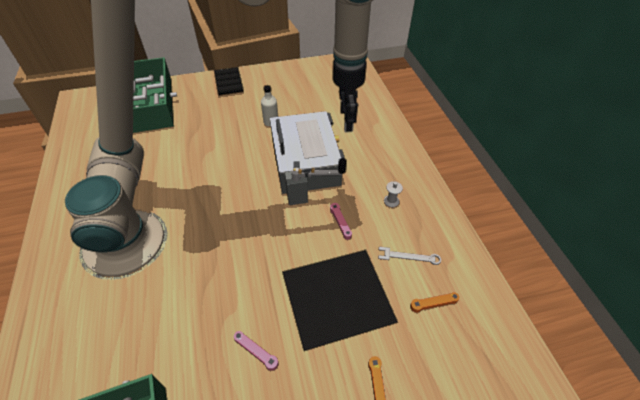

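The handle has sprung back straight at about 1.4, the lid is level and shut, and the bystanders haven't moved. The robot is touching nothing.

```bash
python3 -c "
from rig import manip
print(manip.sign_off())"
```

```text
the job is handed in; nothing more can be done
None
```

The job is done and handed in at about 45 s, well inside the 210 s limit.

- **Lid test:** I lifted the lid to about 0.9 rad and let go for over 2 s. The handle bar stayed at the same height, so the hinge holds. I then opened it to about 1.67 rad.
- **Crank arms:** There were three on the mat. All now lie flat across both rails, with tops at 81 mm and middles within about 2 mm of the centre line. I saw no crank knocked aside and no slip of the grip.
- **Lid shut:** I pressed it to its hard stop before touching the clamp. The lid plane is level afterwards: the residual slope is 0.002 to 0.009 depending on the camera, against −0.024 at the start.
- **Clamp:** The handle reached its stop, and the push peaked near 10 N and fell to 6 N. I stopped there and let go. I worked the kink out as about 0.14 rad, or 0.15 to 0.17 measured against where the handle rests now. Both are inside the 0.10 to 0.25 range. I did not check the brass pin directly.
- **At hand-in:** The handle had sprung back straight at the stop. The oil, spanner, hub and coloured look-alikes were where they started, and the gripper was clear of everything.

No check failed. The readings differed only by millimetres and a few hundredths of a radian, such as the lid height at 102 mm against the expected 100.5 mm.

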